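# Stack the culture dishes on the carousel and hold it at the pointer

### The job

Set the large closed culture dish in the middle of the empty saucer on the carousel and the small one centred on top of it, setting each down rather than dropping it. Then take the carousel by its upright post and turn it until the stack faces the pointer at the front, and finish while still holding the post there: a spring turns the carousel back if it is let go. Leave the tape roll, the temperature logger and the vial carton where they are.

Things in the scene. Friction and masses are not known exactly. Their poses are not given: they have to be found in the camera images.
- big_dish_center (a point): centre (half-way up) of the large closed culture dish, a loose flat off-white disc 56 mm in diameter and 18 mm high, 30 g or so; z axis up. It may start on the left or the right of the carousel
- small_dish_center (a point): centre (half-way up) of the small closed culture dish, a loose flat off-white disc 40 mm in diameter and 16 mm high, 30 g or so; z axis up. It starts on the other side of the carousel
- saucer (a point): centre of the top face of the empty saucer, a flat rimless white disc 66 mm in diameter standing 5 mm proud of the carousel's plate (its top 33 mm above the desk), 85 mm from the carousel's axis; it turns with the carousel
- axis (a point): the carousel's vertical turning axis, at the top face of its round grey plate (260 mm in diameter, top 28 mm above the desk). A dropper bottle 102 mm tall stands fixed on the plate opposite the saucer, 85 mm from the axis, and three vials 35 mm tall on the side away from the post, about 95 mm from the axis
- post: the carousel's upright steel post, round, 14 mm in diameter, 80 mm tall, with a 26 mm foot flange 8 mm high; fixed on the plate 110 mm from the axis, a quarter turn from the saucer (on the saucer's left, seen from the robot, when the saucer is at the pointer). Origin at the centre of its underside, on the plate's top (28 mm above the desk); z up
- carousel (a joint): turning angle of the carousel, rad: 0 when the saucer lies exactly at the pointer, growing anticlockwise seen from above; range -0.35 to 1.7. It starts between 0.55 and 1.25. It stays put there through friction (0.11 N m), but a spring (0.2 N m per rad, relaxed at 0.9) pulls it back by about 0.35 rad when let go at 0; at the post, turning it to 0 takes up to about 3 N
- pointer (a point): top of the upright steel fin at the end of the flat tongue that sticks out from the carousel's fixed foot towards the robot, 160 mm from the axis, 29 mm above the desk. The tongue does not turn with the carousel; the whole carousel is fixed to the desk and may stand a little turned
- tape_roll: roll of tape lying flat, 98 mm across, 25 mm high, loose, to be left alone; origin at the centre of its underside
- temp_logger: pale flat temperature logger, 52 x 82 x 17 mm, loose, to be left alone; origin at the centre of its underside
- vial_carton: small white card carton, 60 x 86 x 34 mm, loose, to be left alone; origin at about the centre of its underside
Mind the look-alikes: they are no part of the job. What is shaped like the part that bears small_dish_center but black, blue or brown is not meant.

How it is judged:
By the outcome, as a careful person would: the job done as asked, in the order asked, and still so for the second after the job is handed in, while the arm keeps its last pose, push and grip.
It also fails if it takes over 64 s, if anything falls off the work surface, if the arm or the gripper's body presses on something with over 40 N, if the wrist force passes 120 N, or if a joint passes its speed limit or range.

### The arm

A 6-joint arm with a two-finger parallel gripper is mounted at the origin on a cart in front of the work surface, level with it; the furniture and walls round the work are solid. World frame = base frame: x ahead of the robot, y to its left, z up, the work surface at z = 0. Lengths are in m, angles in rad, forces in N, time in s.
With the tool pointing down it reaches from about 0.35 to 0.85 m from the base axis. Payload 8.1 kg.
Tool frame: the origin (TCP) lies between the finger pads; the fingertips stand 11 mm ahead of it and the grasp point (between the pads) lies 8 mm behind it; z points along the fingers, y is the direction in which the jaws open and shut (so a half turn about z gives the same grasp; the last joint's range is limited). The gripper opens to 93 mm and grips with 3 to 60 N. Pads are 15 mm wide; open, the fingers measure 128 mm over their backs; the gripper's body (75 mm by 188 mm) begins 65 mm behind the grasp point.
Start: joints at [1.058, 0.13, 1.488, -0, 1.523, -0.085], TCP at [0.249, 0.546, 0.23] pointing down, gripper open.
Joint ranges: [-2.96, 2.96], [-0.89, 2.26], [0.02, 2.5], [-1.34, 4.48], [0, 2.73], [-2.66, 2.66]. Speed limits (rad/s): [2.39, 2.39, 2.79, 3.14, 3.14, 3.14].

### API

Orientations are given as a 3x3 rotation matrix whose columns are the frame's x, y, z axes.
In Python, from bench import arm gives the robot as it stands.
- The arm moves only by the shell command python3 -m creep 'ROWS' [FORCE]. ROWS is JSON, one flat list of numbers, 7 for each row, row after row: the shift along the world's x, y, z in mm, then the turn, a rotation vector about the world's x, y, z in degrees, then the opening, from 0 (shut) to 1 (fully open). A call has 1 to 20 rows; each row shifts and turns the pose as measured when the row begins; what a row does not reach is not made up. A row lasts 1/12 s, in which the tool goes at most 41.7 mm and 7.16 degrees, less where a joint would pass 70% of its speed; a pose out of reach is approached as far as the arm can. A call is refused whole if a number of a shift passes 41.7 or a number of a turn 7.16, either way. A call with a gripper value outside its range is refused whole. The fingers move at their own pace and stop on an object; FORCE is the grip in N (left out, the last holds). Time passes only in rows, so rows that do not move let the fingers close. It gives the time, the measured TCP pose, the force and the opening at its end, in the units of the state.
- arm.get_state(): the state, without advancing time (a new reading comes with each control period).
- arm.read_camera(name): name is "side" or "top"; returns the picture (480x640x3 uint8, red, green, blue); there is no depth.
- arm.camera_params(name): a dict with "K" (3x3 intrinsics, pixels), "k1" (the pictures are not rectified: a ray, as slopes to the right and down, at radius r is drawn at 1 + k1 r^2 times it, then the intrinsics apply), "R" (3x3) and "t" (3): a world point X has camera coordinates R X + t. Camera axes: x right, y down, z forward; pixel columns grow to the right and rows downward; lengths in m; the calibration is good to about 2 mm. A picture is of the moment at which its call begins. camera_params takes no time and is no camera call.
- arm.job_done(): hands the job in, once; it reports no verdict.
The state is a dict: "time": time; "joint_pos": joint angles; "qd": joint speeds; "effort": joint torques, N m; "tcp_pos": TCP position; "ee_rot": TCP orientation; "contact_force": force on the tool from outside, world axes, zero at the start; "torque": the same for the moment, N m; "gripper_width": finger opening in m.
Only numpy, scipy, OpenCV 4.12 (cv2) and the standard library are available. Lean on these libraries where they do the work, as an engineer would, in place of code of your own. Each camera call takes 0.05 s, during which the arm holds its last target.

## Working session

There is one attempt and no reset: what is moved stays moved. The work goes in short steps, Python scripts to look and compute and a shell command to move; the robot and the scene stay as the last step left them, time stands still between calls to the robot, and variables do not carry over. Pictures are saved under pics/ and viewed, and the job is handed in when it is done.

```bash
mkdir -p pics; ls
python3 - <<'E'
from bench import arm
import cv2,numpy as np
s=arm.get_state();print({k:np.round(v,3).tolist() for k,v in s.items()})
for n in("top","side"):
    p=arm.camera_params(n);print(n,{k:np.round(v,4).tolist() for k,v in p.items()})
    im=arm.read_camera(n);cv2.imwrite(f"pics/{n}0.png",im[:,:,::-1])
E
```

```text
pics
{'time': 0.0, 'joint_pos': [1.058, 0.131, 1.489, -0.0, 1.523, -0.085], 'qd': [-0.0, 0.001, -0.0, -0.002, -0.0, -0.001], 'effort': [-0.002, -55.984, -49.175, 0.076, 0.036, -0.0], 'tcp_pos': [0.249, 0.545, 0.229], 'ee_rot': [[-0.91, 0.415, -0.001], [0.415, 0.91, -0.002], [0.0, -0.002, -1.0]], 'contact_force': [0.457, 0.347, 0.107], 'torque': [0.066, 0.009, 0.03], 'gripper_width': 0.093}
top {'K': [[460.6841, 0.0, 313.419], [0.0, 460.6841, 244.7034], [0.0, 0.0, 1.0]], 'k1': -0.09, 'R': [[0.0267, -0.9996, -0.0111], [-0.9852, -0.0244, -0.1694], [0.1691, 0.0155, -0.9855]], 't': [0.1265, 0.5483, 1.1032]}
side {'K': [[438.3533, 0.0, 315.3882], [0.0, 438.3533, 241.0256], [0.0, 0.0, 1.0]], 'k1': 0.0023, 'R': [[0.9581, -0.2865, 0.0024], [-0.1891, -0.6385, -0.746], [0.2152, 0.7143, -0.6659]], 't': [-0.4832, 0.2198, 1.0516]}
```

View pics/top0.png

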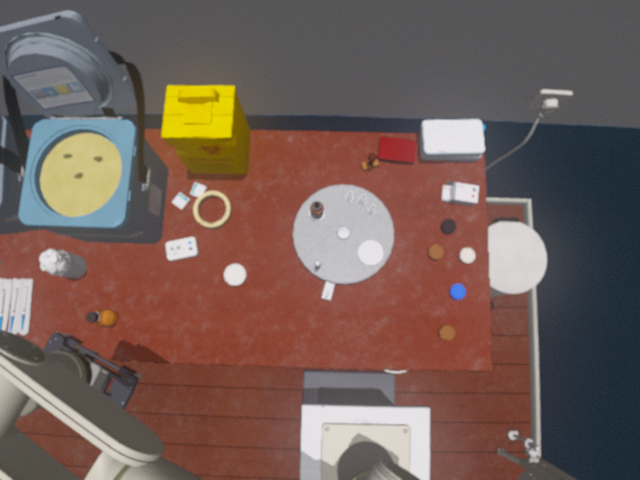

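View pics/side0.png

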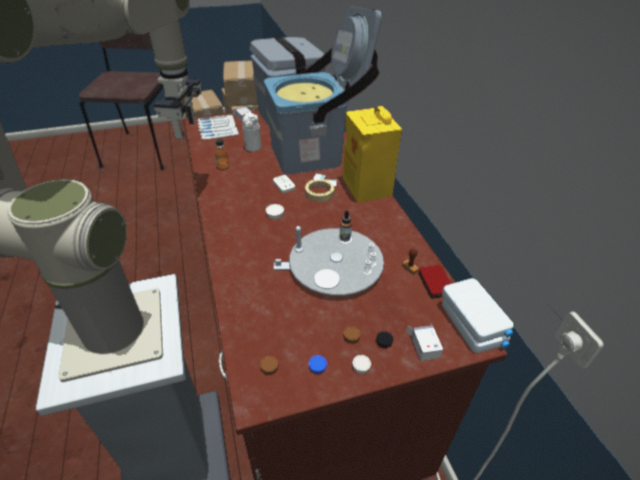

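The top view shows the large off-white dish at about (235,274). Several discs could be the small dish: white (468,256), black (448,227), blue (458,292) and brown (436,253) and (447,333). Only the white one fits the description. The saucer is at (371,252), the post at (318,266) and the pointer tongue at (328,291). I'll measure these and enlarge the crops.

```bash
cat > h.py <<'E'
import numpy as np,cv2
from bench import arm
def ray(n,u,v):
    p=arm.camera_params(n);K=np.array(p['K']);k=p['k1']
    d=np.array([(u-K[0,2])/K[0,0],(v-K[1,2])/K[1,1]]);s=d.copy()
    for _ in range(20): s=d/(1+k*(s@s))
    R=np.array(p['R']);t=np.array(p['t'])
    return -R.T@t,R.T@np.array([s[0],s[1],1])
def onz(n,u,v,z):
    o,d=ray(n,u,v);return o+d*(z-o[2])/d[2]
def tri(a,b):
    (o1,d1),(o2,d2)=ray("top",*a),ray("side",*b)
    A=np.stack([d1,-d2],1);l=np.linalg.lstsq(A,o2-o1,rcond=None)[0]
    p,q=o1+d1*l[0],o2+d2*l[1];return (p+q)/2,np.linalg.norm(p-q)
def proj(n,X):
    p=arm.camera_params(n);c=np.array(p['R'])@X+np.array(p['t']);s=c[:2]/c[2];s=s*(1+p['k1']*(s@s))
    K=np.array(p['K']);return K[:2,:2]@s+K[:2,2]
def blob(im,u,v,r=26,thr=None):
    """white blob near u,v: contour pts"""
    x0,y0=int(u-r),int(v-r);c=im[y0:y0+2*r,x0:x0+2*r].astype(int)
    m=((c.min(2)>(thr or 150))&(c.max(2)-c.min(2)<60)).astype(np.uint8)
    n,l,st,ce=cv2.connectedComponentsWithStats(m)
    i=l[r,r];
    ct=max(cv2.findContours((l==i).astype(np.uint8),cv2.RETR_EXTERNAL,cv2.CHAIN_APPROX_NONE)[0],key=len)[:,0]+[x0,y0]
    return ct,st[i][4],ce[i]+[x0,y0]
def circ(P):
    A=np.c_[2*P,np.ones(len(P))];s=np.linalg.lstsq(A,(P**2).sum(1),rcond=None)[0]
    return s[:2],np.sqrt(s[2]+s[:2]@s[:2])
def crop(im,x0,y0,x1,y1,f,name):
    cv2.imwrite("pics/"+name,cv2.resize(im[y0:y1,x0:x1,::-1],None,fx=f,fy=f,interpolation=cv2.INTER_CUBIC))
E
python3 - <<'E'
from h import *
T=cv2.imread("pics/top0.png")[:,:,::-1];S=cv2.imread("pics/side0.png")[:,:,::-1]
a=T[175:310,280:420];b=T[210:300,420:500];c=T[250:300,210:260]
crop(T,280,175,420,310,4,"c1.png");crop(S,260,200,400,310,5,"c2.png");crop(T,420,210,500,300,6,"c3.png")
for n,im,lst in(("top",T,[("big",235,274,.018),("small",468,256,.016),("saucer",371,252,.033)]),("side",S,[("big",275,211,.018),("small",362,363,.016),("saucer",326,279,.033)])):
  for nm,u,v,z in lst:
    for th in (150,170,190,205):
      try:
        ct,ar,ce=blob(im,u,v,thr=th)
        P=np.array([onz(n,x,y,z)[:2] for x,y in ct]);cc,r=circ(P)
        print(n,nm,th,ar,ce.round(1),"cen",onz(n,*ce,z)[:2].round(4),"fit",cc.round(4),r.round(4))
      except Exception as e: print(n,nm,th,e)
E
```

```text
top big 150 395 [234.5 274.2] cen [0.4687 0.3399] fit [0.4687 0.34  ] 0.0276
top big 170 366 [234.5 274.1] cen [0.469 0.34 ] fit [0.4691 0.34  ] 0.0265
top big 190 345 [234.5 274.2] cen [0.4689 0.34  ] fit [0.469 0.34 ] 0.0257
top big 205 308 [234.5 274.1] cen [0.4689 0.3398] fit [0.469  0.3399] 0.0242
top small 150 197 [467.3 254.9] cen [ 0.5334 -0.2556] fit [ 0.5334 -0.2557] 0.0195
top small 170 177 [467.1 254.8] cen [ 0.5337 -0.2552] fit [ 0.5337 -0.2553] 0.0184
top small 190 154 [467.3 255.1] cen [ 0.533  -0.2557] fit [ 0.5331 -0.2557] 0.0171
top small 205 121 [467.3 254.7] cen [ 0.534  -0.2557] fit [ 0.5341 -0.2558] 0.0151
top saucer 150 2212 [366.4 249.1] cen [0.5393 0.0067] fit [0.539  0.0059] 0.0687
top saucer 170 2168 [366.  249.1] cen [0.5395 0.0077] fit [0.539 0.007] 0.068
top saucer 190 1641 [364.7 251.6] cen [0.5329 0.011 ] fit [0.5342 0.0075] 0.0614
top saucer 205 516 [370.3 252. ] cen [ 0.5322 -0.0033] fit [ 0.5324 -0.0033] 0.0314
side big 150 165 [274.3 209.4] cen [0.4706 0.34  ] fit [0.4707 0.3404] 0.0275
side big 170 147 [274.4 209.3] cen [0.4711 0.3403] fit [0.4712 0.3408] 0.0257
side big 190 132 [274.2 209.4] cen [0.4704 0.34  ] fit [0.4704 0.3403] 0.0242
side big 205 125 [274.3 209.4] cen [0.4707 0.34  ] fit [0.4709 0.3403] 0.0235
side small 150 227 [361.4 362.6] cen [ 0.5344 -0.2555] fit [ 0.5345 -0.2552] 0.0192
side small 170 215 [361.4 362.7] cen [ 0.5345 -0.2558] fit [ 0.5345 -0.2556] 0.0186
side small 190 192 [361.3 362.5] cen [ 0.5345 -0.2553] fit [ 0.5345 -0.255 ] 0.0175
side small 205 180 [361.3 362.5] cen [ 0.5343 -0.2553] fit [ 0.5343 -0.2551] 0.0169
side saucer 150 1964 [326.8 271.6] cen [0.5413 0.0187] fit [0.5432 0.0227] 0.0784
side saucer 170 1866 [326.6 271.2] cen [0.5414 0.0203] fit [0.5436 0.0241] 0.0776
side saucer 190 411 [326.5 277.7] cen [ 0.5338 -0.0022] fit [ 0.534  -0.0015] 0.0336
side saucer 205 377 [326.4 278. ] cen [ 0.5333 -0.0031] fit [ 0.5335 -0.0025] 0.0321
```

View pics/c1.png

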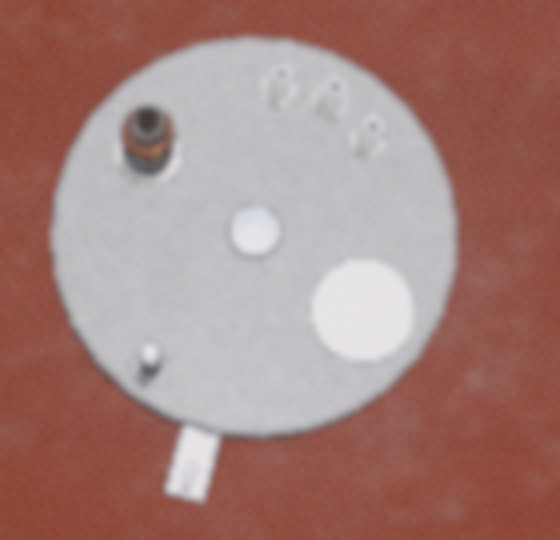

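View pics/c2.png

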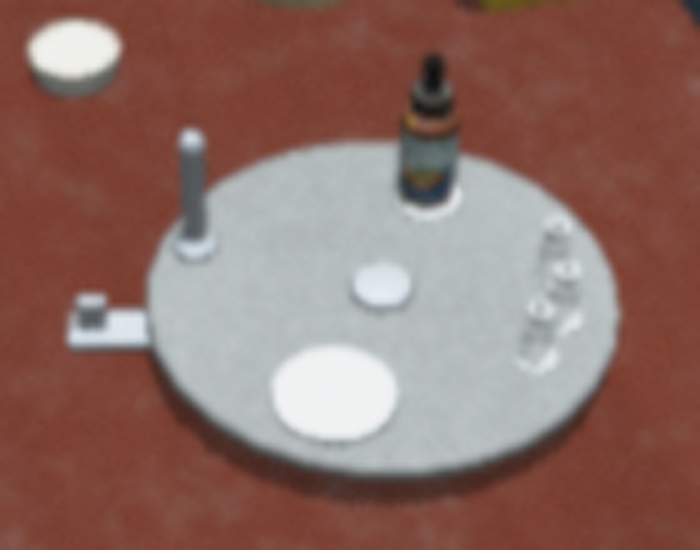

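View pics/c3.png

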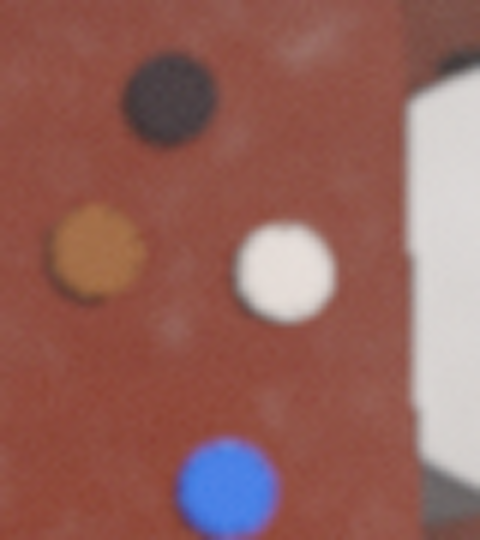

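The crops confirm it: the small dish is the only white disc among the look-alikes, at top (467,255). Next I'll work out the axis, post and pointer.

Run:
```python
from h import *
T=cv2.imread("pics/top0.png")[:,:,::-1];S=cv2.imread("pics/side0.png")[:,:,::-1]
# plate mask: greyish region
for n,im,u,v in(("top",T,344,233),("side",S,337,262)):
    c=im.astype(int);m=((c.max(2)-c.min(2)<40)&(c.min(2)>110)).astype(np.uint8)
    r=np.zeros_like(m);r[v-75:v+75,u-75:u+75]=1;m*=r
    m=cv2.morphologyEx(m,cv2.MORPH_OPEN,np.ones((15,15)))
    ct=max(cv2.findContours(m,cv2.RETR_EXTERNAL,cv2.CHAIN_APPROX_NONE)[0],key=len)[:,0]
    P=np.array([onz(n,x,y,.028)[:2] for x,y in ct])
    for _ in range(6):
        cc,rr=circ(P);e=np.abs(np.linalg.norm(P-cc,axis=1)-rr);P=P[e<max(.003,e.mean()*1.5)]
    print(n,"axis",cc.round(4),rr.round(4),len(P))
    for uv in [(344,232.7)] if n=="top" else [(336.3,257.3)]: print("hub",onz(n,*uv,.034).round(4))
print("post top",tri((317.4,263.5),(298.2,227.8)),onz("top",317.4,263.5,.108),onz("side",298.2,227.8,.108))
print("fin top",onz("side",278.2,260,.029),onz("top",327,295,.029), "tongue end", onz("top",326.5,299,.01))
```

```text
top axis [0.5812 0.0657] 0.1293 236
hub [0.58  0.064 0.034]
side axis [0.582  0.0626] 0.1274 160
hub [0.5826 0.0623 0.034 ]
post top (array([0.49221126, 0.12877327, 0.10673551]), np.float64(0.004159999730784216)) [0.48996763 0.12903928 0.108     ] [0.49397098 0.12734085 0.108     ]
fin top [0.42876875 0.10215164 0.029     ] [0.42167785 0.10356765 0.029     ] tongue end [0.41271675 0.104292   0.01      ]
```

I'm using these positions:

| Item | x, y (m) |
|---|---|
| Axis | (.581, .064) |
| Saucer | (.533, -.003) |
| Post | (.492, .128) |
| Pointer | (.426, .102) |
| Big dish | (.470, .340) |
| Small dish | (.534, -.2555) |

The carousel angle comes out at about 1.19 rad. I'll go to the big dish first.

```bash
python3 -m creep '[28,-26,0,0,0,0,0.85,28,-26,0,0,0,0,0.85,28,-26,0,0,0,0,0.85,28,-26,0,0,0,0,0.85,28,-26,-5,0,0,0,0.85,28,-26,-10,0,0,0,0.85,28,-26,-10,0,0,0,0.85,20,-18,-10,0,0,0,0.85,0,0,0,0,0,0,0.85]' 10
```

```text
time: 0.85
tcp_pos: [0.4679, 0.3356, 0.1887]
ee_rot: [[-0.913, 0.407, -0.005], [0.407, 0.913, -0.004], [0.002, -0.006, -1.0]]
contact_force: [-0.2, 0.6, 0.4]
gripper_width: 0.0792
```

```bash
python3 -m creep '[1,2,-30,0,0,0,0.85,1,2,-30,0,0,0,0.85,0,0,-30,0,0,0,0.85,0,0,-30,0,0,0,0.85,0,0,0,0,0,0,0.85]'
```

```text
time: 1.27
tcp_pos: [0.4712, 0.3378, 0.0656]
ee_rot: [[-0.911, 0.413, -0.003], [0.413, 0.911, -0.003], [0.001, -0.003, -1.0]]
contact_force: [-1.4, -0.7, -1.4]
gripper_width: 0.0791
```

Run:
```python
from h import *
T=arm.read_camera("top");S=arm.read_camera("side")
crop(T,180,220,300,320,5,"d1.png");crop(S,220,150,340,250,5,"d2.png")
print(arm.get_state()['tcp_pos'])
```

```text
[0.47410245 0.33967604 0.07149365]
```

View pics/d2.png

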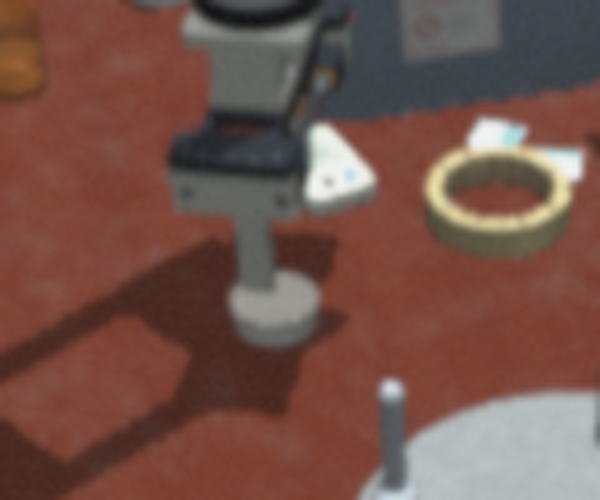

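The gripper is over the big dish, with the logger and tape roll clear. Descending.

```bash
python3 -m creep '[-4,0,-25,0,0,0,0.85,0,0,-20,0,0,0,0.85,0,0,0,0,0,0,0.85,0,0,0,0,0,0,0.85]'
```

```text
time: 1.7
tcp_pos: [0.4759, 0.3448, 0.0374]
ee_rot: [[-0.911, 0.411, 0.016], [0.411, 0.911, 0.009], [-0.011, 0.015, -1.0]]
contact_force: [0.9, 0.3, -0.1]
gripper_width: 0.0791
```

```bash
python3 -m creep '[0,0,0,0,0,0,0.85,0,0,0,0,0,0,0.85]'
python3 - <<'E'
from h import *
s=arm.get_state();print(s['tcp_pos'],s['ee_rot'].round(4) if hasattr(s['ee_rot'],'round') else s['ee_rot'],s['qd'])
E
```

```text
time: 1.87
tcp_pos: [0.4782, 0.3466, 0.0424]
ee_rot: [[-0.911, 0.411, 0.021], [0.411, 0.912, 0.012], [-0.014, 0.019, -1.0]]
contact_force: [-0.9, 0.2, 1.2]
gripper_width: 0.0791
[0.47817645 0.34662182 0.04236146] [[-0.9115  0.4108  0.0208]
 [ 0.4111  0.9115  0.0118]
 [-0.0141  0.0193 -0.9997]] [ 0.00206767 -0.02622616 -0.02265519 -0.00054835  0.02007732 -0.00126406]
```

```bash
python3 -m creep '[-4,-3,0,-0.7,1.2,0,0.85,0,0,0,0,0,0,0.85]';python3 -m creep '[0,0,0,0,0,0,0.85,0,0,0,0,0,0,0.85]'
```

```text
time: 2.03
tcp_pos: [0.4763, 0.3451, 0.0468]
ee_rot: [[-0.912, 0.411, 0.004], [0.411, 0.912, 0.002], [-0.003, 0.004, -1.0]]
contact_force: [-0.4, 0.8, 0.2]
gripper_width: 0.079
time: 2.2
tcp_pos: [0.4782, 0.3462, 0.0497]
ee_rot: [[-0.912, 0.411, 0.009], [0.411, 0.912, 0.005], [-0.006, 0.008, -1.0]]
contact_force: [0.4, -0.2, 0.4]
gripper_width: 0.0789
```

Idle rows creep up and outwards by about 1.5 mm each, so I'll add compensation to each row.

```bash
python3 -m creep '[-5,-4,-10,-0.3,0.5,0,0.85,-4,-3,-10,-0.2,0.3,0,0.85,-2,-2,-8,-0.1,0.2,0,0.85,-1,-0.6,-1.6,-0.1,0.2,0,0.85]';python3 -m creep '[-0.9,-0.5,-1.6,-0.1,0.2,0,0.85,-0.9,-0.5,-1.6,-0.1,0.2,0,0.85]'
```

```text
time: 2.53
tcp_pos: [0.4661, 0.3363, 0.019]
ee_rot: [[-0.912, 0.411, -0.011], [0.411, 0.912, -0.006], [0.007, -0.01, -1.0]]
contact_force: [-0.5, -0.5, -1.1]
gripper_width: 0.0792
time: 2.7
tcp_pos: [0.4625, 0.3342, 0.0134]
ee_rot: [[-0.911, 0.411, -0.021], [0.411, 0.912, -0.012], [0.015, -0.02, -1.0]]
contact_force: [-0.5, 0.6, -1.3]
gripper_width: 0.0786
```

```bash
python3 -m creep '[5,4,2,0.6,-1.1,0,0.85]';python3 -m creep '[0,0,0,0,0,0,0.85]';python3 -m creep '[0,0,0,0,0,0,0.85]'
```

```text
time: 2.78
tcp_pos: [0.4665, 0.3374, 0.014]
ee_rot: [[-0.912, 0.411, -0.005], [0.411, 0.912, -0.003], [0.003, -0.005, -1.0]]
contact_force: [-0.0, -0.6, -0.8]
gripper_width: 0.0789
time: 2.87
tcp_pos: [0.4673, 0.338, 0.0143]
ee_rot: [[-0.912, 0.411, -0.002], [0.411, 0.912, -0.002], [0.002, -0.003, -1.0]]
contact_force: [-0.1, 1.1, -0.5]
gripper_width: 0.0791
time: 2.95
tcp_pos: [0.4674, 0.3382, 0.0144]
ee_rot: [[-0.912, 0.411, -0.002], [0.411, 0.912, -0.001], [0.001, -0.002, -1.0]]
contact_force: [-0.6, -0.5, -0.4]
gripper_width: 0.0792
```

```bash
python3 -m creep '[2.4,1.7,-0.4,0,0,0,0.85,0,0,0,0,0,0,0.85]'; python3 -m creep '[0,0,0,0,0,0,0.5,0,0,0,0,0,0,0.5,0,0,0,0,0,0,0.5,0,0,0,0,0,0,0.5]' 12;python3 -m creep '[0,0,0,0,0,0,0.4,0,0,0,0,0,0,0.4]' 12
```

```text
time: 3.12
tcp_pos: [0.4705, 0.3404, 0.0148]
ee_rot: [[-0.912, 0.411, -0.001], [0.411, 0.912, -0.001], [0.0, -0.001, -1.0]]
contact_force: [-0.5, 0.1, 0.2]
gripper_width: 0.079
time: 3.45
tcp_pos: [0.4714, 0.341, 0.0157]
ee_rot: [[-0.912, 0.411, 0.001], [0.411, 0.912, 0.0], [-0.001, 0.0, -1.0]]
contact_force: [-0.1, -0.9, -1.2]
gripper_width: 0.0565
time: 3.62
tcp_pos: [0.4714, 0.341, 0.0157]
ee_rot: [[-0.912, 0.411, 0.001], [0.411, 0.912, 0.0], [-0.001, 0.0, -1.0]]
contact_force: [0.1, -0.3, -0.8]
gripper_width: 0.0557
```

```bash
python3 -m creep '[0,0,8,0,0,0,0.4,0,0,16,0,0,0,0.4,0,0,28,0,0,0,0.4,0,0,30,0,0,0,0.4,0,0,28,0,0,0,0.4,0,0,20,0,0,0,0.4,0,0,10,0,0,0,0.4,0,0,0,0,0,0,0.4,0,0,0,0,0,0,0.4]';python3 -m creep '[0,0,0,0,0,0,0.4]'
```

```text
time: 4.37
tcp_pos: [0.4679, 0.3389, 0.1629]
ee_rot: [[-0.912, 0.411, -0.003], [0.411, 0.912, -0.002], [0.002, -0.003, -1.0]]
contact_force: [-0.4, 0.3, -0.4]
gripper_width: 0.0557
time: 4.45
tcp_pos: [0.4678, 0.3388, 0.1624]
ee_rot: [[-0.912, 0.411, -0.003], [0.411, 0.912, -0.002], [0.002, -0.003, -1.0]]
contact_force: [0.0, 0.9, -0.3]
gripper_width: 0.0558
```

```bash
python3 -m creep '[3,-12,1,0,0,0,0.4,5,-24,1,0,0,0,0.4,6,-30,0,0,0,0,0.4,6,-30,0,0,0,0,0.4,6,-30,0,0,0,0,0.4,6,-30,0,0,0,0,0.4,6,-30,0,0,0,0,0.4,6,-30,0,0,0,0,0.4,6,-30,0,0,0,0,0.4,5,-26,0,0,0,0,0.4,4,-20,0,0,0,0,0.4,3,-14,0,0,0,0,0.4,2,-8,0,0,0,0,0.4,0,0,0,0,0,0,0.4,0,0,0,0,0,0,0.4,0,0,0,0,0,0,0.4]'
```

```text
time: 5.78
tcp_pos: [0.5151, -0.0019, 0.1376]
ee_rot: [[-0.911, 0.41, -0.045], [0.411, 0.912, -0.01], [0.037, -0.028, -0.999]]
contact_force: [0.1, 1.1, -0.1]
gripper_width: 0.0556
```

Run:
```python
from h import *
T=arm.read_camera("top");S=arm.read_camera("side")
crop(S,240,150,400,310,4,"e2.png")
print(arm.get_state()['tcp_pos'])
```

```text
[ 0.51524721 -0.00141784  0.13793529]
```

View pics/e2.png

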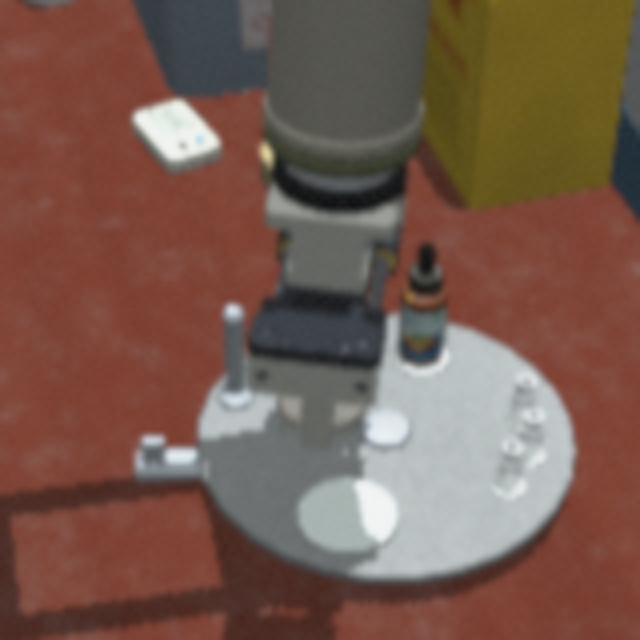

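The dish is held and the carousel hasn't moved. The tool has tilted 2.6°, so I'll straighten it and descend part of the way.

```bash
python3 -m creep '[9,-1,-5,0.3,-1.3,0,0.4,7,-1,-10,0.2,-0.9,0,0.4,0,0,-12,0,0,0,0.4,0,0,-10,0,0,0,0.4,0,0,-6,0,0,0,0.4,0,0,0,0,0,0,0.4,0,0,0,0,0,0,0.4]'
```

```text
time: 6.47
tcp_pos: [0.5307, 0.002, 0.0924]
ee_rot: [[-0.915, 0.402, -0.006], [0.402, 0.915, -0.001], [0.005, -0.003, -1.0]]
contact_force: [0.5, -0.4, 0.2]
gripper_width: 0.0556
```

```bash
python3 -m creep '[1.5,-3,-8,0,-0.2,0,0.4,1,-2,-10,0,0,0,0.4,0,0,-8,0,0,0,0.4,0,0,-3,0,0,0,0.4,0,0,0,0,0,0,0.4,0,0,0,0,0,0,0.4]';python3 -m creep '[0,0,0,0,0,0,0.4,0,0,0,0,0,0,0.4]'
```

```text
time: 6.97
tcp_pos: [0.5334, -0.0036, 0.0606]
ee_rot: [[-0.915, 0.402, -0.002], [0.402, 0.915, -0.001], [0.002, -0.002, -1.0]]
contact_force: [1.1, 0.6, -0.6]
gripper_width: 0.0557
time: 7.13
tcp_pos: [0.5334, -0.0037, 0.0607]
ee_rot: [[-0.915, 0.403, -0.002], [0.403, 0.915, -0.001], [0.002, -0.002, -1.0]]
contact_force: [-0.8, 0.4, -0.0]
gripper_width: 0.0556
```

```bash
python3 -m creep '[0,0,-4,0,0,0,0.4,0,0,-3,0,0,0,0.4,0,0,-2,0,0,0,0.4,0,0,0,0,0,0,0.4,0,0,0,0,0,0,0.4]'
python3 - <<'E'
from h import *
S=arm.read_camera("side")
crop(S,270,210,400,310,5,"f2.png")
E
```

```text
time: 7.55
tcp_pos: [0.5344, -0.0037, 0.052]
ee_rot: [[-0.915, 0.403, -0.0], [0.403, 0.915, -0.001], [-0.0, -0.001, -1.0]]
contact_force: [0.4, -0.4, -0.7]
gripper_width: 0.0557
```

View pics/f2.png

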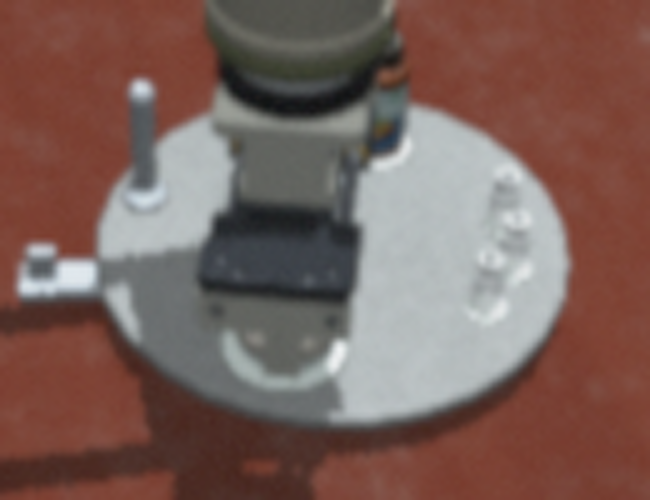

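```bash
python3 -m creep '[-0.5,0,-1.5,0,0,0,0.4,0,0,-1,0,0,0,0.4,0,0,0,0,0,0,0.4]';python3 -m creep '[0,0,-1,0,0,0,0.4]';python3 -m creep '[0,0,-1,0,0,0,0.4]'
```

```text
time: 7.85
tcp_pos: [0.5339, -0.0037, 0.0494]
ee_rot: [[-0.915, 0.402, 0.0], [0.402, 0.915, -0.001], [-0.001, -0.001, -1.0]]
contact_force: [-0.1, 0.2, -0.8]
gripper_width: 0.0556
time: 7.93
tcp_pos: [0.5341, -0.0037, 0.0486]
ee_rot: [[-0.915, 0.402, 0.0], [0.402, 0.915, -0.001], [-0.001, -0.001, -1.0]]
contact_force: [-0.2, -1.0, 8.7]
gripper_width: 0.0555
time: 8.02
tcp_pos: [0.5345, -0.0039, 0.0485]
ee_rot: [[-0.916, 0.402, 0.001], [0.402, 0.916, -0.002], [-0.002, -0.001, -1.0]]
contact_force: [-5.5, -1.8, 14.9]
gripper_width: 0.0556
```

The dish touched down at z .0486 as predicted. Releasing.

```bash
python3 -m creep '[-0.5,0,0.2,0,0,0,0.4,0,0,0,0,0,0,0.63,0,0,0,0,0,0,0.66,0,0,0,0,0,0,0.7,0,0,0,0,0,0,0.72]';python3 -m creep '[0,0,0,0,0,0,0.72]'
```

```text
time: 8.43
tcp_pos: [0.5345, -0.004, 0.0492]
ee_rot: [[-0.915, 0.402, 0.002], [0.402, 0.916, -0.002], [-0.003, -0.001, -1.0]]
contact_force: [-0.1, -0.8, 0.4]
gripper_width: 0.0659
time: 8.52
tcp_pos: [0.5345, -0.004, 0.0491]
ee_rot: [[-0.915, 0.402, 0.002], [0.402, 0.915, -0.002], [-0.003, -0.001, -1.0]]
contact_force: [0.2, -0.8, -0.1]
gripper_width: 0.0667
```

```bash
python3 -m creep '[0,0,6,0,0,0,0.72,0,0,14,0,0,0,0.72,0,0,22,0,0,0,0.72,0,0,25,0,0,0,0.72,0,0,20,0,0,0,0.72,0,0,10,0,0,-3,0.72,0,-6,0,0,0,-7,0.72,0,-12,0,0,0,-7,0.72,0,-15,0,0,0,-7,0.72,0,-16,0,0,0,-7,0.72,0,-18,0,0,0,-7,0.72,0,-18,0,0,0,-7,0.72,0,-18,0,0,0,-7,0.72,0,-18,0,0,0,-7,0.72,0,0,0,0,0,0,0.72]'
python3 - <<'E'
from h import *
for n in("top","side"):
    im=arm.read_camera(n)
    if n=="top":crop(im,280,175,420,310,4,"g1.png")
    else:crop(im,240,180,400,310,4,"g2.png")
E
```

```text
time: 9.77
tcp_pos: [0.5332, -0.1286, 0.1576]
ee_rot: [[-0.095, 0.995, 0.005], [0.995, 0.095, -0.003], [-0.003, 0.005, -1.0]]
contact_force: [0.1, -0.6, 0.2]
gripper_width: 0.067
```

View pics/g1.png

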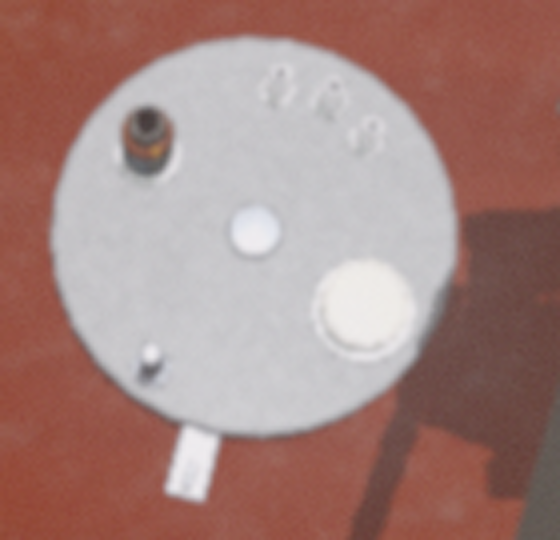

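View pics/g2.png

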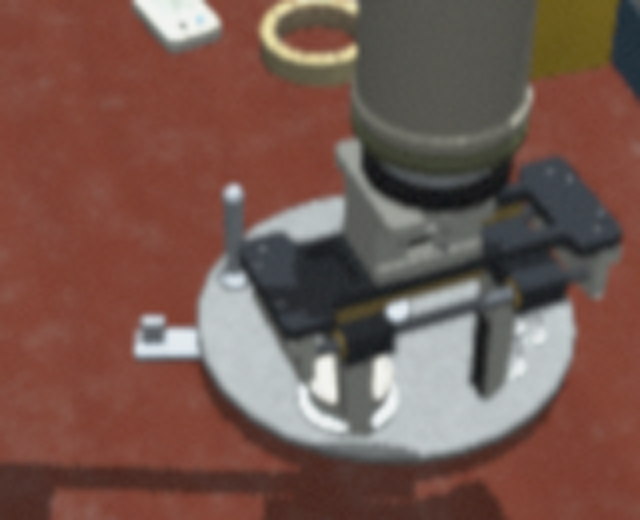

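The big dish sits within the saucer's rim, at crop (363,303). Heading for the small dish, then I'll check the numbers.

```bash
python3 -m creep '[0,-10,0,0,0,-6.8,0.72,0,-14,0,0,0,-6.8,0.72,0,-16,0,0,0,-6.8,0.72,0,-16,0,0,0,-6.8,0.72,0,-16,0,0,0,-6.8,0.72,0,-16,0,0,0,-6.8,0.72,0,-16,0,0,0,-6.8,0.72,0,-12,-10,0,0,-6.8,0.72,0,-8,-10,0,0,-4,0.72,0,0,-5,0,0,0,0.72,0,0,0,0,0,0,0.72]'
python3 - <<'E'
from h import *
T=arm.read_camera("top");cv2.imwrite("pics/t3.png",T[:,:,::-1]);S=arm.read_camera("side");cv2.imwrite("pics/s3.png",S[:,:,::-1])
c=T[215:290,335:410].astype(int)
print(T[252,371],T[260,372],T[225,330])
for n,im,u,v in(("top",T,371,250),("side",S,326,276)):
  for th in(8,12,16):
    c=im[v-24:v+24,u-24:u+24].astype(int)
    m=((c[:,:,0]-c[:,:,2]>th)&(c.min(2)>190)).astype(np.uint8)
    k,l,st,ce=cv2.connectedComponentsWithStats(m);i=1+st[1:,4].argmax();x=ce[i]+[u-24,v-24]
    ct=max(cv2.findContours((l==i).astype(np.uint8),cv2.RETR_EXTERNAL,cv2.CHAIN_APPROX_NONE)[0],key=len)[:,0]+[u-24,v-24]
    P=np.array([onz(n,a,b,.051)[:2] for a,b in ct])
    print(n,th,st[i],x,onz(n,*x,.051)[:2],circ(P))
  for nm,xy,z in(("sm",(467.2,254.9),.016),): pass
crop(T,420,210,500,300,6,"g3.png");crop(S,280,280,420,400,5,"g4.png")
E
```

```text
time: 10.78
tcp_pos: [0.5355, -0.2422, 0.1337]
ee_rot: [[0.792, 0.61, 0.006], [0.61, -0.792, -0.001], [0.004, 0.004, -1.0]]
contact_force: [-0.2, 0.9, -0.0]
gripper_width: 0.0674
[238 235 234] [234 231 230] [196 194 198]Traceback (most recent call last):
  File "<stdin>", line 9, in <module>
ValueError: attempt to get argmax of an empty sequence
```

Run:
```python
from h import *
T=cv2.imread("pics/t3.png")[:,:,::-1];S=cv2.imread("pics/s3.png")[:,:,::-1]
for n,im,u,v in(("top",T,371,250),("side",S,326,276)):
  c=im[v-22:v+22,u-22:u+22].astype(float); g=np.clip((c-180)*3.4,0,255).astype(np.uint8)
  cv2.imwrite(f"pics/k_{n}.png",cv2.resize(g[:,:,::-1],None,fx=12,fy=12,interpolation=cv2.INTER_CUBIC))
crop(S,280,280,420,400,5,"g4.png")
a=[cv2.imread("pics/k_top.png"),cv2.imread("pics/k_side.png")];cv2.imwrite("pics/k.png",cv2.resize(np.hstack(a),(800,400)))
```

```text
(no output)
```

View pics/k.png

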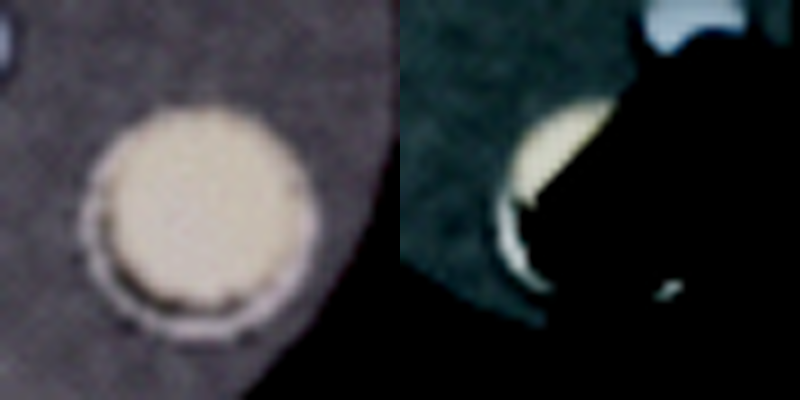

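View pics/g4.png

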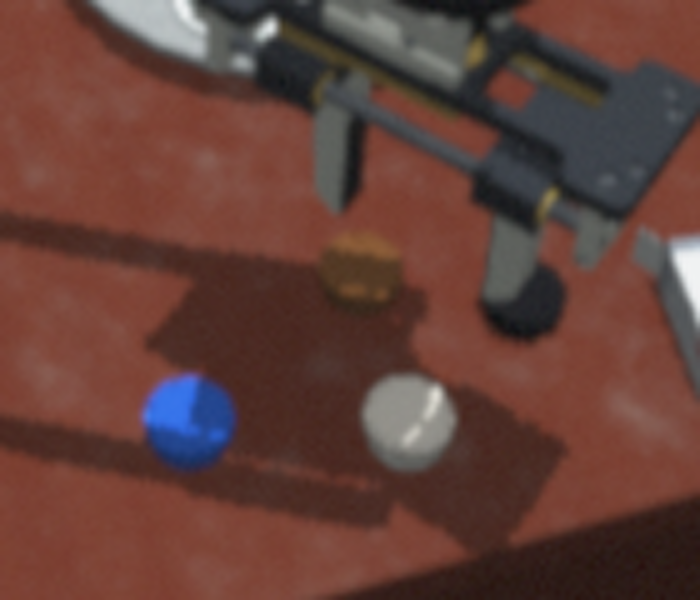

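Run:
```python
from h import *
T=cv2.imread("pics/t3.png")[:,:,::-1]
c=T[225:275,345:400].astype(int)
m=((c[:,:,0]-c[:,:,2]>=1)&(c.min(2)>215)).astype(np.uint8);m=cv2.morphologyEx(m,cv2.MORPH_OPEN,np.ones((5,5),np.uint8))
ct=max(cv2.findContours(m,cv2.RETR_EXTERNAL,cv2.CHAIN_APPROX_NONE)[0],key=len)[:,0]+[345,225]
P=np.array([onz("top",a,b,.051)[:2] for a,b in ct]);print(circ(P),ct.min(0),ct.max(0))
print("hand dish",onz("top",371.8,250,.051)[:2],"saucer",onz("top",371,252.2,.033)[:2])
```

```text
(array([ 0.53410071, -0.0036452 ]), np.float64(0.026837053279652343)) [360 240] [382 260]
hand dish [ 0.53452463 -0.0049357 ] saucer [ 0.5317868  -0.00497873]
```

The big dish is about 2 mm or less off the saucer centre, which is good enough. Going down to the small dish.

```bash
python3 -m creep '[0,-5,-12,0,-0.3,-2,0.72,-1,-5,-16,0,0,-1.5,0.72,0,-2,-20,0,0,0,0.72,0,0,-14,0,0,0,0.72,0,0,-6,0,0,0,0.72,0,0,0,0,0,0,0.72,0,0,0,0,0,0,0.72]';python3 -m creep '[0,0,0,0,0,0,0.72]'
```

```text
time: 11.47
tcp_pos: [0.5394, -0.2497, 0.0711]
ee_rot: [[0.816, 0.578, 0.02], [0.578, -0.816, -0.005], [0.013, 0.016, -1.0]]
contact_force: [0.5, -0.3, 0.4]
gripper_width: 0.0668
time: 11.55
tcp_pos: [0.5399, -0.2494, 0.072]
ee_rot: [[0.815, 0.579, 0.021], [0.579, -0.815, -0.005], [0.014, 0.016, -1.0]]
contact_force: [0.1, -0.4, 0.2]
gripper_width: 0.0671
```

```bash
python3 -m creep '[-3,-3,-8,0.3,0.8,0,0.68,-3,-3,-10,0,0.3,0,0.68,0,0,-8,0,0,0,0.68,0,0,-3,0,0,0,0.68,0,0,0,0,0,0,0.68,0,0,0,0,0,0,0.68]';python3 -m creep '[0,0,0,0,0,0,0.68]'
```

```text
time: 12.05
tcp_pos: [0.535, -0.2569, 0.0432]
ee_rot: [[0.814, 0.581, 0.003], [0.581, -0.814, -0.002], [0.001, 0.004, -1.0]]
contact_force: [0.0, -0.2, 0.2]
gripper_width: 0.0632
time: 12.13
tcp_pos: [0.5349, -0.2569, 0.0429]
ee_rot: [[0.814, 0.581, 0.003], [0.581, -0.814, -0.002], [0.001, 0.003, -1.0]]
contact_force: [0.4, -0.8, -0.4]
gripper_width: 0.0632
```

```bash
python3 -m creep '[-1,1,-8,0,0.2,0,0.68,0,0.5,-9,0,0,0,0.68,0,0,-6,0,0,0,0.68,0,0,-3,0,0,0,0.68,0,0,0,0,0,0,0.68,0,0,0,0,0,0,0.68]'
```

```text
time: 12.63
tcp_pos: [0.5337, -0.2549, 0.014]
ee_rot: [[0.814, 0.581, -0.001], [0.581, -0.814, -0.002], [-0.002, 0.001, -1.0]]
contact_force: [0.2, 0.2, -0.1]
gripper_width: 0.0628
```

Run:
```python
from h import *
S=arm.read_camera("side");crop(S,300,290,430,400,5,"h4.png");print(arm.get_state()['tcp_pos'])
```

```text
[ 0.53360668 -0.25487747  0.01401241]
```

View pics/h4.png

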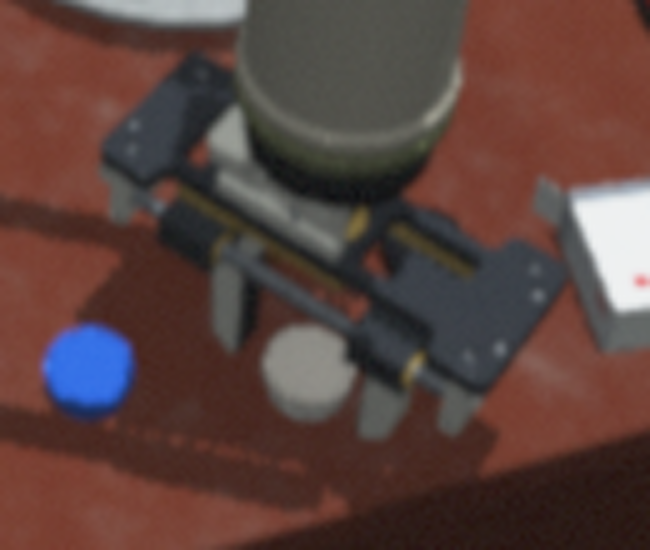

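The white dish sits between the fingers and the neighbours are clear. Gripping.

```bash
python3 -m creep '[0,0,0,0,0,0,0.5,0,0,0,0,0,0,0.4,0,0,0,0,0,0,0.3,0,0,0,0,0,0,0.3,0,0,0,0,0,0,0.3,0,0,0,0,0,0,0.3]' 12;python3 -m creep '[0,0,8,0,0,0,0.3,0,0,16,0,0,0,0.3,0,0,28,0,0,0,0.3,0,0,30,0,0,0,0.3,0,0,25,0,0,0,0.3,0,0,12,0,0,0,0.3,0,0,0,0,0,0,0.3,0,0,0,0,0,0,0.3]'
```

```text
time: 13.18
tcp_pos: [0.5345, -0.2555, 0.0154]
ee_rot: [[0.814, 0.581, 0.001], [0.581, -0.814, -0.003], [-0.001, 0.003, -1.0]]
contact_force: [-0.3, -0.3, -0.3]
gripper_width: 0.0399
time: 13.85
tcp_pos: [0.5322, -0.2541, 0.1419]
ee_rot: [[0.814, 0.581, -0.001], [0.581, -0.814, -0.002], [-0.002, 0.001, -1.0]]
contact_force: [-0.2, -0.5, -1.2]
gripper_width: 0.0395
```

```bash
python3 -m creep '[0,10,0,0,0,0,0.3,0,18,0,0,0,0,0.3,0,24,0,0,0,0,0.3,0,26,0,0,0,0,0.3,0,26,0,0,0,0,0.3,0,26,0,0,0,0,0.3,0,26,0,0,0,0,0.3,0,26,0,0,0,0,0.3,0,24,0,0,0,0,0.3,0,18,0,0,0,0,0.3,0,10,0,0,0,0,0.3,0,4,0,0,0,0,0.3,0,0,0,0,0,0,0.3,0,0,0,0,0,0,0.3]';python3 -m creep '[0,0,0,0,0,0,0.3]'
```

```text
time: 15.02
tcp_pos: [0.517, 0.0027, 0.1216]
ee_rot: [[0.815, 0.579, -0.03], [0.58, -0.815, 0.006], [-0.021, -0.023, -1.0]]
contact_force: [1.0, 0.4, -0.6]
gripper_width: 0.0395
time: 15.1
tcp_pos: [0.5168, 0.0021, 0.1212]
ee_rot: [[0.815, 0.579, -0.031], [0.579, -0.815, 0.006], [-0.022, -0.023, -1.0]]
contact_force: [-0.2, -0.4, 0.3]
gripper_width: 0.0395
```

```bash
python3 -m creep '[8,-3,-3,-0.2,-1,0,0.3,7,-3,-6,-0.1,-0.5,0,0.3,0,0,-8,0,0,0,0.3,0,0,-6,0,0,0,0.3,0,0,-2,0,0,0,0.3,0,0,0,0,0,0,0.3,0,0,0,0,0,0,0.3]';python3 -m creep '[0,0,0,0,0,0,0.3]'
```

```text
time: 15.68
tcp_pos: [0.5334, -0.0089, 0.0924]
ee_rot: [[0.819, 0.574, -0.003], [0.574, -0.819, -0.001], [-0.002, -0.001, -1.0]]
contact_force: [-0.1, 0.6, 0.8]
gripper_width: 0.0398
time: 15.77
tcp_pos: [0.5332, -0.0089, 0.0922]
ee_rot: [[0.819, 0.574, -0.003], [0.574, -0.819, -0.001], [-0.003, -0.001, -1.0]]
contact_force: [-0.0, -0.2, -0.2]
gripper_width: 0.0396
```

```bash
python3 -m creep '[0.5,3,-5,0,-0.1,0,0.3,0.3,2,-7,0,0,0,0.3,0,0,-5,0,0,0,0.3,0,0,-1,0,0,0,0.3,0,0,0,0,0,0,0.3,0,0,0,0,0,0,0.3]';python3 -m creep '[0,0,0,0,0,0,0.3]'
python3 - <<'E'
from h import *
T=arm.read_camera("top");S=arm.read_camera("side");crop(S,270,210,400,310,5,"i2.png");crop(T,310,200,430,300,5,"i1.png")
E
```

```text
time: 16.27
tcp_pos: [0.5342, -0.0027, 0.0727]
ee_rot: [[0.818, 0.575, -0.0], [0.575, -0.818, -0.0], [-0.001, 0.0, -1.0]]
contact_force: [0.4, 0.1, -0.9]
gripper_width: 0.0395
time: 16.35
tcp_pos: [0.5341, -0.0027, 0.0727]
ee_rot: [[0.818, 0.575, -0.001], [0.575, -0.818, -0.0], [-0.001, 0.0, -1.0]]
contact_force: [-0.9, 0.1, -0.1]
gripper_width: 0.0396
```

View pics/i2.png

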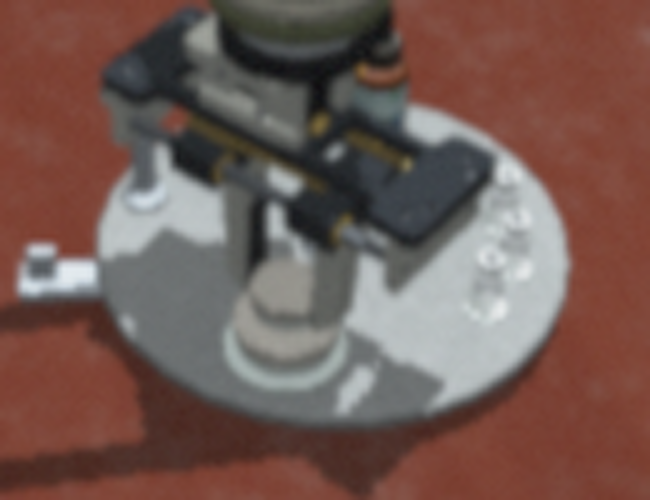

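```bash
python3 -m creep '[0,-1,-3,0,0,0,0.3,0,0,-2,0,0,0,0.3,0,0,0,0,0,0,0.3]';python3 -m creep '[0,0,-1,0,0,0,0.3]';python3 -m creep '[0,0,-0.7,0,0,0,0.3]'
```

```text
time: 16.7
tcp_pos: [0.5349, -0.004, 0.0682]
ee_rot: [[0.818, 0.575, 0.001], [0.575, -0.818, -0.001], [0.001, 0.001, -1.0]]
contact_force: [-0.0, -0.2, -0.3]
gripper_width: 0.0396
time: 16.78
tcp_pos: [0.535, -0.0041, 0.0672]
ee_rot: [[0.818, 0.575, 0.001], [0.575, -0.818, -0.001], [0.001, 0.001, -1.0]]
contact_force: [-0.3, 0.5, -0.2]
gripper_width: 0.0396
time: 16.87
tcp_pos: [0.5349, -0.0042, 0.0664]
ee_rot: [[0.818, 0.575, 0.001], [0.575, -0.818, -0.001], [0.001, 0.001, -1.0]]
contact_force: [-0.6, -0.3, -0.5]
gripper_width: 0.0397
```

```bash
python3 -m creep '[-0.3,0,-0.6,0,0,0,0.3]';python3 -m creep '[-0.2,0,-0.6,0,0,0,0.3]'
```

```text
time: 16.95
tcp_pos: [0.5349, -0.0042, 0.066]
ee_rot: [[0.818, 0.575, 0.002], [0.575, -0.818, -0.001], [0.001, 0.002, -1.0]]
contact_force: [-2.0, -0.1, 7.2]
gripper_width: 0.0396
time: 17.03
tcp_pos: [0.5349, -0.0042, 0.066]
ee_rot: [[0.818, 0.575, 0.002], [0.575, -0.818, -0.001], [0.001, 0.002, -1.0]]
contact_force: [-3.3, 0.1, 8.3]
gripper_width: 0.0395
```

The small dish has made contact. Releasing and lifting.

```bash
python3 -m creep '[0,0,0.2,0,0,0,0.3,0,0,0,0,0,0,0.45,0,0,0,0,0,0,0.5,0,0,0,0,0,0,0.55,0,0,0,0,0,0,0.6,0,0,0,0,0,0,0.6]';python3 -m creep '[0,0,5,0,0,0,0.6,0,0,12,0,0,0,0.6,0,0,20,0,0,0,0.6,0,0,25,0,0,0,0.6,0,0,20,0,0,0,0.6,0,10,8,0,0,7,0.6,-4,20,0,0,0,7,0.6,-6,24,0,0,0,7,0.6,-6,24,0,0,0,7,0.6,-6,24,0,0,0,7,0.6,-5,20,0,0,0,7,0.6,-3,10,0,0,0,7,0.6,0,0,0,0,0,0,0.6,0,0,0,0,0,0,0.6]'
python3 - <<'E'
from h import *
T=arm.read_camera("top");S=arm.read_camera("side");crop(S,260,190,400,310,5,"j2.png");crop(T,280,175,420,310,4,"j1.png")
cv2.imwrite("pics/t4.png",T[:,:,::-1]);cv2.imwrite("pics/s4.png",S[:,:,::-1])
E
```

```text
time: 17.53
tcp_pos: [0.5351, -0.0042, 0.0664]
ee_rot: [[0.818, 0.575, 0.003], [0.575, -0.818, -0.001], [0.002, 0.002, -1.0]]
contact_force: [0.0, -0.2, 0.7]
gripper_width: 0.0552
time: 18.7
tcp_pos: [0.5052, 0.1328, 0.1766]
ee_rot: [[0.078, 0.997, 0.016], [0.997, -0.079, 0.004], [0.005, 0.016, -1.0]]
contact_force: [0.2, -0.8, -0.2]
gripper_width: 0.056
```

View pics/j1.png

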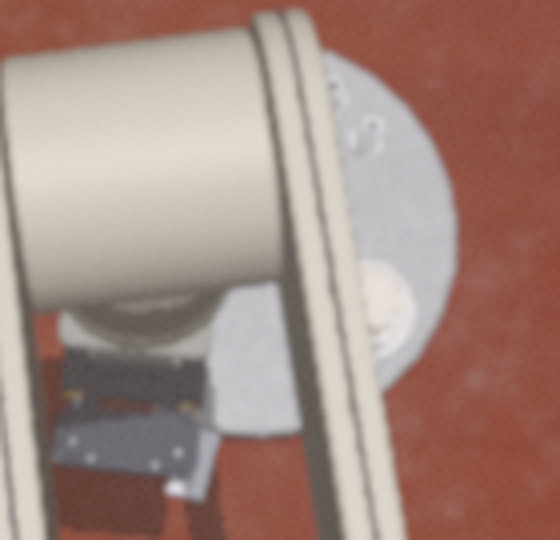

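View pics/j2.png

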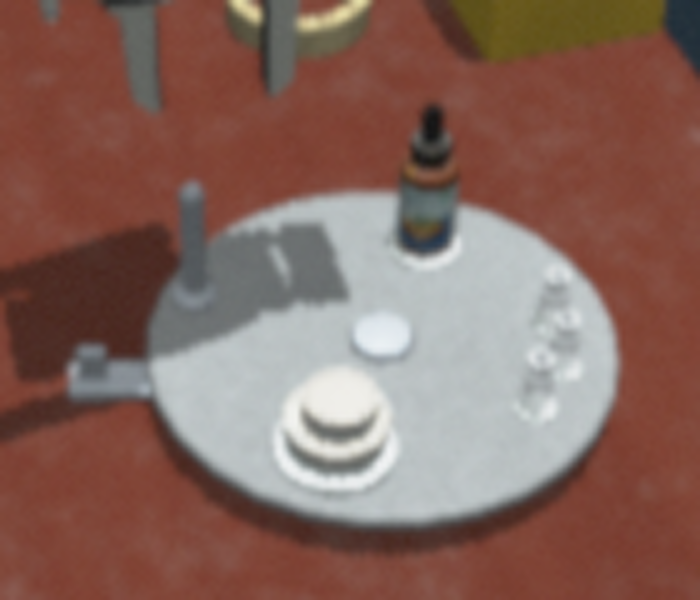

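Run:
```python
from h import *
print(onz("side",328.5,269.2,.067)[:2],onz("side",327.4,273.6,.051)[:2])
for r,z in((.020,.067),(.028,.051),(.033,.033)):
    for X in((.534,-.004),(.533,-.003)):
        a=np.linspace(0,6.28,60);q=np.array([proj("side",np.array([X[0]+r*np.cos(t),X[1]+r*np.sin(t),z])) for t in a])
        print(z,X,((q.min(0)-[260,190])*5).round(),((q.max(0)-[260,190])*5).round())
```

```text
[ 0.53735256 -0.00579652] [ 0.53494316 -0.00520148]
0.067 (0.534, -0.004) [296. 367.] [374. 423.]
0.067 (0.533, -0.003) [294. 366.] [372. 422.]
0.051 (0.534, -0.004) [280. 378.] [389. 457.]
0.051 (0.533, -0.003) [278. 377.] [386. 456.]
0.033 (0.534, -0.004) [271. 396.] [397. 488.]
0.033 (0.533, -0.003) [268. 395.] [395. 487.]
```

Run:
```python
from h import *
S=cv2.imread("pics/s4.png")[:,:,::-1]
c=S[255:292,308:346].astype(float);g=np.clip((c-120)*1.9,0,255).astype(np.uint8)
cv2.imwrite("pics/l.png",cv2.resize(g[:,:,::-1],None,fx=16,fy=16,interpolation=cv2.INTER_CUBIC))
for v in (265,268,270,272,275,278,281): print(v,S[v,308:346].min(1))
```

```text
265 [189 192 191 188 188 186 186 185 187 190 191 190 191 200 214 220 223 225
 227 229 229 229 227 225 222 215 205 194 189 189 189 186 185 187 188 186
 189 191]
268 [189 187 186 185 186 185 187 187 187 195 213 222 227 225 229 232 232 232
 232 233 232 232 233 233 232 231 226 222 209 191 186 185 188 186 184 183
 185 187]
270 [187 187 187 188 188 190 188 188 197 220 230 229 216 220 229 231 232 232
 232 233 233 233 233 233 233 231 225 222 221 213 193 186 187 189 188 184
 183 183]
272 [184 184 184 186 188 187 190 189 207 230 237 227 169 164 203 221 225 230
 231 233 233 232 233 229 221 215 187 193 224 224 207 190 190 191 188 187
 185 185]
275 [189 189 188 187 184 185 196 213 213 224 233 231 208 152 117 107 119 127
 131 137 140 134 127 123 119 137 182 224 225 219 206 190 190 190 187 185
 185 187]
278 [185 183 184 184 186 184 201 230 216 158 151 193 216 225 224 205 180 183
 164 152 152 166 190 202 210 220 223 206 184 212 230 216 194 189 189 188
 187 188]
281 [187 187 188 191 188 185 189 219 233 219 171 129 109 109 120 134 153 175
 183 182 181 174 154 138 123 117 121 164 218 238 232 202 187 187 185 187
 187 187]
```

View pics/l.png

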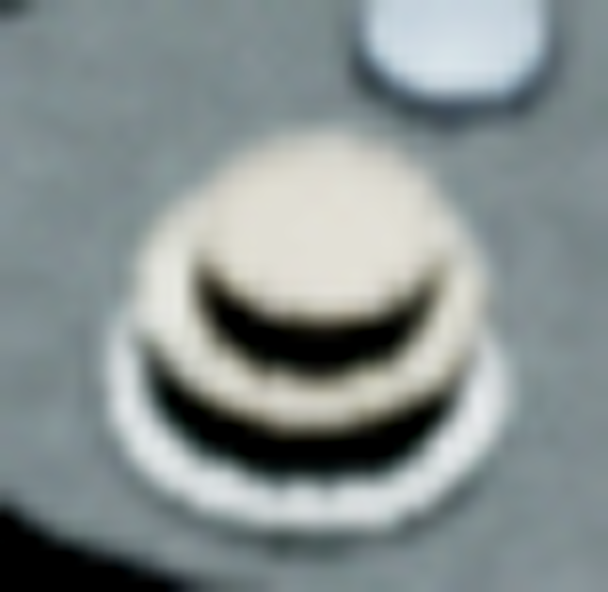

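From the side view (saucer, big and small dish centres at x = 327.3, 327.4 and 328.0), the stack is concentric to about 1–2 mm. Next is the post: turn the jaws to the tangent (about 54°) above it.

```bash
python3 -m creep '[-3,-1,0,-0.1,0.3,6.5,0.6,-3,-1,0,-0.1,0.3,6.5,0.6,-3,-1,0,0,0.2,6.5,0.6,-2,0,0,0,0,6.5,0.6,-1,0,0,0,0,6.5,0.6,0,0,0,0,0,6.5,0.6,0,0,0,0,0,6.5,0.6,0,0,0,0,0,6.5,0.6,0,0,0,0,0,4,0.6,0,0,0,0,0,0,0.6,0,0,0,0,0,0,0.6]'
```

```text
time: 19.72
tcp_pos: [0.4959, 0.1166, 0.1772]
ee_rot: [[-0.779, 0.626, -0.002], [0.626, 0.779, -0.001], [0.001, -0.002, -1.0]]
contact_force: [0.0, -0.6, 0.9]
gripper_width: 0.0558
```

```bash
python3 -m creep '[-2,5,-8,0,0,1,0.6,-1,4,-12,0,0,0,0.6,0,1,-12,0,0,0,0.6,0,0,-10,0,0,0,0.6,0,0,-4,0,0,0,0.6,0,0,0,0,0,0,0.6,0,0,0,0,0,0,0.6]'
python3 - <<'E'
from h import *
S=arm.read_camera("side");crop(S,240,180,360,300,5,"m2.png");print(arm.get_state()['tcp_pos'])
c=arm.get_state()['tcp_pos'];print((proj("side",np.array([c[0],c[1],.108]))-[240,180])*5)
E
```

```text
time: 20.3
tcp_pos: [0.491, 0.1264, 0.124]
ee_rot: [[-0.783, 0.622, -0.005], [0.622, 0.783, -0.002], [0.003, -0.004, -1.0]]
contact_force: [0.4, 0.2, -0.4]
gripper_width: 0.0559
[0.4909171  0.1263901  0.12404173]
[285.95518372 241.13305579]
```

View pics/m2.png

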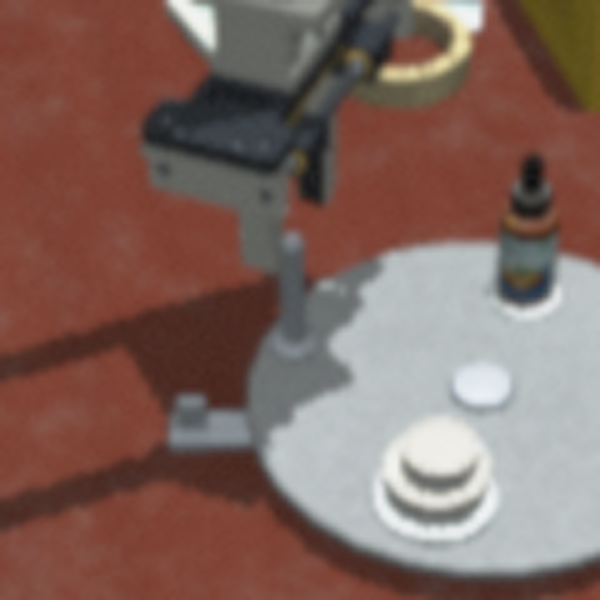

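```bash
python3 -m creep '[1,1,-7,0,-0.2,0,0.6,0.5,0.5,-11,0,0,0,0.6,0,0,-11,0,0,0,0.6,0,0,-9,0,0,0,0.6,0,0,-5,0,0,0,0.6,0,0,0,0,0,0,0.6,0,0,0,0,0,0,0.6]';python3 -m creep '[0,0,0,0,0,0,0.4,0,0,0,0,0,0,0.3,0,0,0,0,0,0,0.2,0,0,0,0,0,0,0.1,0,0,0,0,0,0,0.05]' 10
```

```text
time: 20.93
tcp_pos: [0.4931, 0.128, 0.077]
ee_rot: [[-0.783, 0.622, -0.0], [0.622, 0.783, -0.001], [-0.001, -0.001, -1.0]]
contact_force: [0.2, -0.7, 0.1]
gripper_width: 0.0558
time: 21.35
tcp_pos: [0.4939, 0.1281, 0.0782]
ee_rot: [[-0.783, 0.622, 0.002], [0.622, 0.783, -0.001], [-0.002, 0.0, -1.0]]
contact_force: [0.3, -1.3, 0.5]
gripper_width: 0.0273
```

```bash
python3 -m creep '[0,0,0,0,0,0,0.05,0,0,0,0,0,0,0,0,0,0,0,0,0,0,0,0,0,0,0,0,0]' 15;python3 -m creep '[0,0,0,0,0,0,0,0,0,0,0,0,0,0]' 25
```

```text
time: 21.68
tcp_pos: [0.4943, 0.1281, 0.0788]
ee_rot: [[-0.783, 0.622, 0.003], [0.622, 0.783, -0.001], [-0.003, 0.001, -1.0]]
contact_force: [-0.3, 0.6, -0.1]
gripper_width: 0.0137
time: 21.85
tcp_pos: [0.4943, 0.1282, 0.0788]
ee_rot: [[-0.783, 0.622, 0.003], [0.622, 0.783, -0.001], [-0.003, 0.001, -1.0]]
contact_force: [1.0, -0.5, -0.6]
gripper_width: 0.0132
```

Run:
```python
from h import *
T=arm.read_camera("top");S=arm.read_camera("side");crop(S,240,180,360,300,5,"n2.png");crop(T,260,175,420,310,4,"n1.png")
# waypoints
ax=np.array([.581,.064]);p=arm.get_state()['tcp_pos'][:2];v=p-ax;print(np.linalg.norm(v),np.degrees(np.arctan2(*v[::-1])))
prev=p
for d in range(0,73,5):
    a=-np.radians(d);q=ax+np.array([[np.cos(a),-np.sin(a)],[np.sin(a),np.cos(a)]])@v;print(d,q.round(4),((q-prev)*1e3).round(1));prev=q
```

```text
0.10782913079389324 143.49175764076062
0 [0.4943 0.1282] [0. 0.]
5 [0.5003 0.1355] [5.9 7.3]
10 [0.5068 0.1422] [6.5 6.8]
15 [0.5139 0.1484] [7.1 6.2]
20 [0.5215 0.1539] [7.6 5.5]
25 [0.5296 0.1588] [8.1 4.8]
30 [0.538  0.1629] [8.5 4.1]
35 [0.5468 0.1663] [8.8 3.4]
40 [0.5558 0.1689] [9.  2.6]
45 [0.5651 0.1706] [9.2 1.8]
50 [0.5744 0.1716] [9.4 1. ]
55 [0.5838 0.1718] [9.4 0.2]
60 [0.5932 0.1711] [ 9.4 -0.7]
65 [0.6025 0.1697] [ 9.3 -1.5]
70 [0.6116 0.1674] [ 9.1 -2.3]
```

View pics/n2.png

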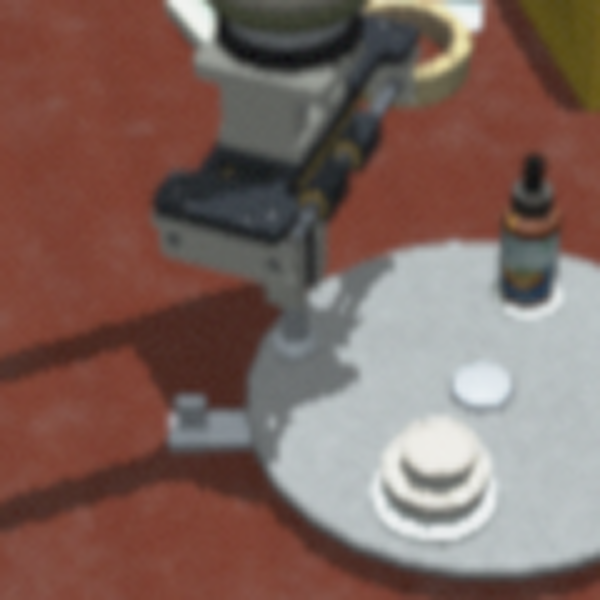

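```bash
python3 -m creep '[1.2,1.5,0,0,0,-1,0,2.4,2.9,0,0,0,-2,0,3,3.6,0,0,0,-2.5,0,3.1,3.4,0,0,0,-2.5,0,3.2,3.3,0,0,0,-2.5,0]'
```

```text
time: 22.37
tcp_pos: [0.5071, 0.1429, 0.0788]
ee_rot: [[-0.648, 0.761, 0.001], [0.761, 0.648, -0.002], [-0.002, -0.0, -1.0]]
contact_force: [0.8, 0.1, -0.5]
gripper_width: 0.0131
```

```bash
python3 -m creep '[3.5,3.1,0,0,0,-2.5,0,3.6,3.0,0,0,0,-2.5,0,3.8,2.8,0,0,0,-2.5,0,3.9,2.6,0,0,0,-2.5,0,4.0,2.4,0,0,0,-2.5,0,4.1,2.2,0,0,0,-2.5,0,4.2,2.0,0,0,0,-2.5,0,4.3,1.8,0,0,0,-2.5,0]'
```

```text
time: 23.03
tcp_pos: [0.5402, 0.1646, 0.0788]
ee_rot: [[-0.325, 0.946, -0.0], [0.946, 0.325, -0.003], [-0.003, -0.001, -1.0]]
contact_force: [0.1, -1.3, 0.7]
gripper_width: 0.0134
```

```bash
python3 -m creep '[4.3,1.7,0,0,0,-2.5,0,4.4,1.5,0,0,0,-2.5,0,4.4,1.3,0,0,0,-2.5,0,4.5,1.1,0,0,0,-2.5,0,4.6,0.9,0,0,0,-2.5,0,4.6,0.7,0,0,0,-2.5,0,4.7,0.5,0,0,0,-2.5,0]'
```

```text
time: 23.62
tcp_pos: [0.5736, 0.1725, 0.0788]
ee_rot: [[-0.004, 1.0, -0.002], [1.0, 0.004, -0.005], [-0.005, -0.002, -1.0]]
contact_force: [-0.8, -1.9, 0.6]
gripper_width: 0.0134
```

Run:
```python
from h import *
T=arm.read_camera("top");S=arm.read_camera("side");crop(S,240,180,380,300,5,"o2.png");crop(T,270,175,420,310,4,"o1.png")
s=arm.get_state();print(s['tcp_pos'],s['contact_force'])
```

```text
[0.57413928 0.17256214 0.07886674] [ 0.87897665 -0.550122    1.23866726]
```

View pics/o2.png

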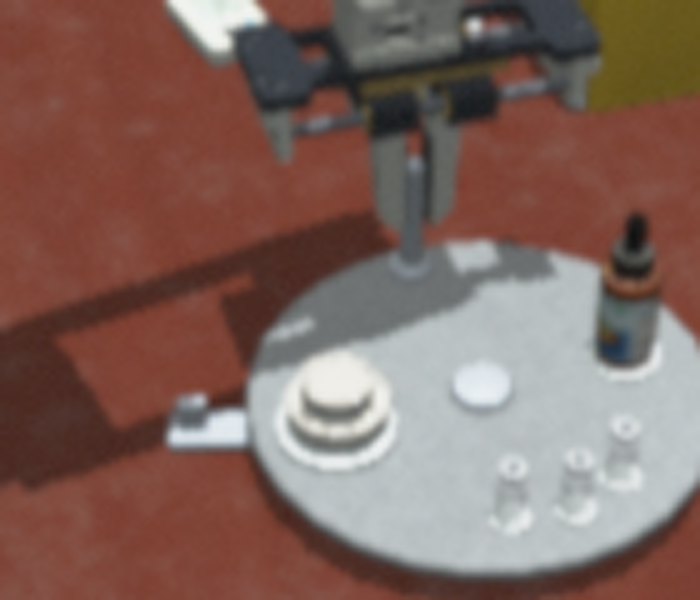

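View pics/o1.png

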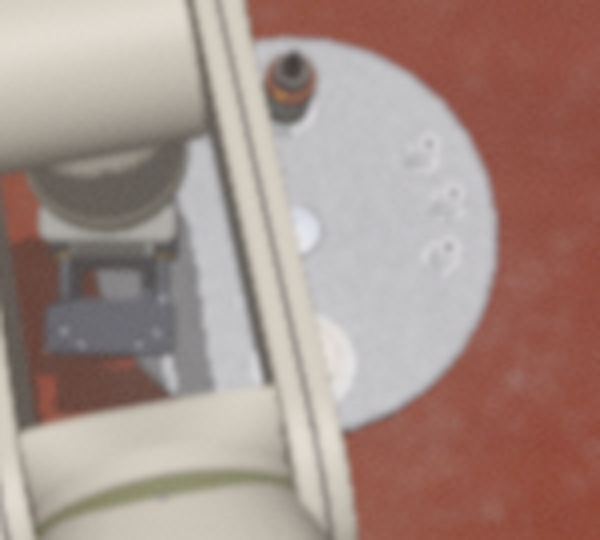

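```bash
python3 -m creep '[4.5,0.2,0,0,0,-2.3,0,4.6,0,0,0,0,-2.3,0,4.6,-0.2,0,0,0,-2.3,0,4.6,-0.4,0,0,0,-2.3,0,4,-0.5,0,0,0,-2,0,2,-0.3,0,0,0,-1,0,0,0,0,0,0,0,0]'
```

```text
time: 24.3
tcp_pos: [0.5973, 0.1717, 0.0789]
ee_rot: [[0.206, 0.979, -0.005], [0.979, -0.206, -0.005], [-0.006, -0.004, -1.0]]
contact_force: [0.3, -1.2, -0.1]
gripper_width: 0.0132
```

Run:
```python
from h import *
T=arm.read_camera("top");S=arm.read_camera("side");crop(S,260,200,360,300,6,"p2.png");crop(T,270,175,420,310,4,"p1.png")
cv2.imwrite("pics/s5.png",S[:,:,::-1]);cv2.imwrite("pics/t5.png",T[:,:,::-1])
s=arm.get_state();v=s['tcp_pos'][:2]-[.581,.064];print(s['tcp_pos'],s['contact_force'],np.degrees(np.arctan2(v[1],v[0])))
```

```text
[0.59710626 0.17169201 0.07886539] [ 0.07202059 -1.62917175 -0.39648618] 81.49397544470136
```

View pics/p2.png

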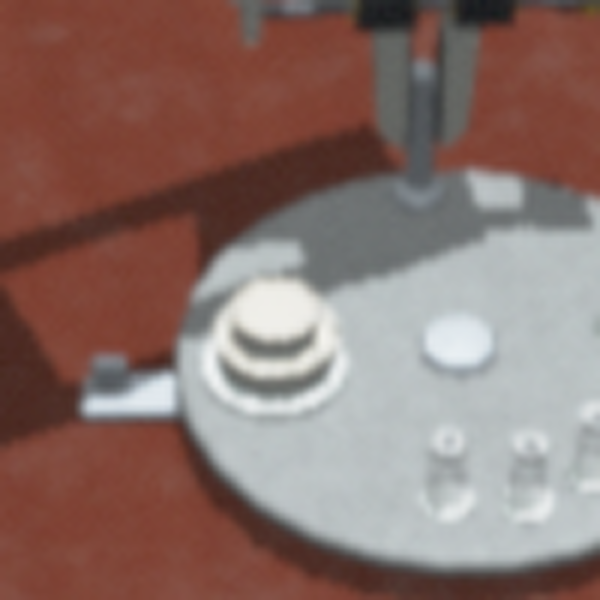

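View pics/p1.png

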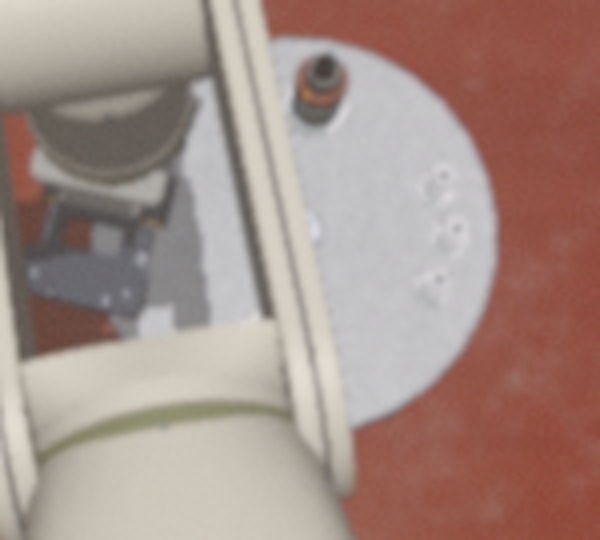

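```bash
python3 - <<'E'
from h import *
A=lambda p,q:np.degrees(np.arctan2(p[1]-q[1],p[0]-q[0]))%360
f=lambda x,y:(280+x/4,175+y/4)
# tongue from first top picture by mask
T=cv2.imread("pics/top0.png")[:,:,::-1];S0=cv2.imread("pics/side0.png")[:,:,::-1];S=cv2.imread("pics/s5.png")[:,:,::-1]
c=T[284:304,316:342].astype(int);m=((c.max(2)-c.min(2)<45)&(c.min(2)>130)).astype(np.uint8)
ys,xs=np.nonzero(m);P=np.array([onz("top",x+316,y+284,.006)[:2] for x,y in zip(xs,ys)])
print("tongue centroid",P.mean(0),len(P))
e=np.array([onz("top",*f(186,497),.006)[:2]])[0]
for axis in((.5812,.0657),(.58,.064)): print("top: tongue end",e,A(e,axis),"centroid",A(P.mean(0),axis))
sv={}
hub=onz("side",260+458.5/6,200+342/6,.036)[:2];plate=np.array([.582,.0626]);print("hub",hub)
fin=onz("side",278.2,260,.029)[:2]
te=onz("side",260+80/6,200+408/6,.006)[:2]
for ax in(hub,plate): print("side fin",A(fin,ax),np.linalg.norm(fin-ax))
sc=onz("side",306,260.5,.033)[:2]
for ax in(hub,plate): print("saucer",sc,A(sc,ax),np.linalg.norm(sc-ax))
# saucer white mask before/after
c=S[240:285,285:330].astype(int)
m=((c.min(2)>215)).astype(np.uint8);k,l,st,ce=cv2.connectedComponentsWithStats(m);i=1+st[1:,4].argmax();print(st[i]+[285,240,0,0,0])
for nm,a in(("post top side",(260+424/6,200+66/6)),): 
    q=onz("side",*a,.108)[:2];print(nm,q,A(q,plate),np.linalg.norm(q-plate))
E
python3 - <<'E'
import cv2,numpy as np
import sys;sys.path.insert(0,'.')
T=cv2.imread("pics/top0.png");S=cv2.imread("pics/s5.png")
a=cv2.resize(T[275:308,310:345],None,fx=11,fy=11,interpolation=cv2.INTER_CUBIC)
b=cv2.resize(S[250:283,268:303],None,fx=11,fy=11,interpolation=cv2.INTER_CUBIC)
cv2.imwrite("pics/q.png",np.hstack([a,b]))
E
```

```text
tongue centroid [0.43228947 0.10184346] 175
top: tongue end [0.41229691 0.10421484] 167.15452434617097 centroid 166.3570393848562
top: tongue end [0.41229691 0.10421484] 166.5152175794453 centroid 165.62990200217513
hub [0.58250727 0.06133142]
side fin 165.13008839838173 0.15906546520531684
side fin 165.5268694870308 0.1582534289057477
saucer [0.49998321 0.07473491] 170.77462686718263 0.08360546139016506
saucer [0.49998321 0.07473491] 171.5837821835302 0.08290964452693098
[299 247  19  21 138]
post top side [0.60042322 0.17237022] 80.47259205785271 0.11130550611546287
```

View pics/q.png

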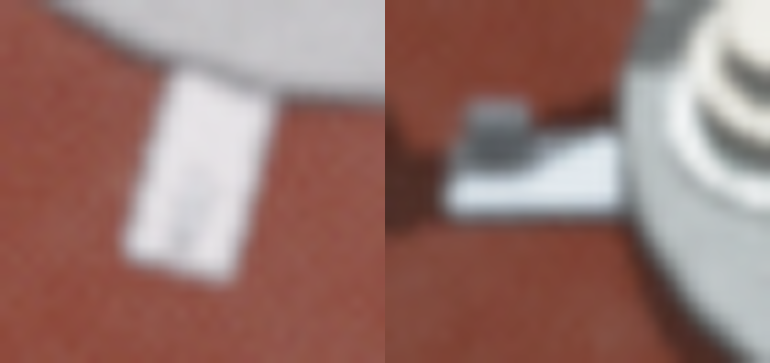

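Run:
```python
from h import *
A=lambda p,q:np.degrees(np.arctan2(p[1]-q[1],p[0]-q[0]))%360
f=lambda x,y:onz("top",310+x/11-.45,275+y/11-.45,.008)[:2]
a,b,c,d=f(172,75),f(125,255),f(275,100),f(237,280)
print(A(b,a),A(d,c),"widths",np.linalg.norm(a-c),np.linalg.norm(b-d)); m=(b+d)/2
for ax in((.5812,.0657),(.58,.064),(.5812,.064)): print(m,A(m,ax),A((a+b+c+d)/4,ax))
g=lambda x,y,z:onz("side",268+(x-385)/11-.45,250+y/11-.45,z)[:2]
f1=g(500,104,.029)
for ax in((.582,.0626),(.5825,.0613)):print(f1,A(f1,ax))
```

```text
166.71541166122086 169.24370105119598 widths 0.02454414212298351 0.02643459400498002
[0.41312403 0.10552917] 166.66846446044812 166.48436704261755
[0.41312403 0.10552917] 166.02511454511367 165.7487939607497
[0.41312403 0.10552917] 166.1210195357392 165.8603207965475
[0.4291373  0.10611438] 164.11029833560963
[0.4291373  0.10611438] 163.711017348982
```

```bash
python3 -m creep '[3,-0.5,0,0,0,-1.5,0,4,-0.8,0,0,0,-2,0,3,-0.7,0,0,0,-1.5,0,0,0,0,0,0,0,0,0,0,0,0,0,0,0]'
```

```text
time: 24.82
tcp_pos: [0.6064, 0.1699, 0.0789]
ee_rot: [[0.292, 0.956, -0.007], [0.956, -0.292, -0.004], [-0.006, -0.006, -1.0]]
contact_force: [-1.2, -0.3, 0.6]
gripper_width: 0.0135
```

Run:
```python
from h import *
T=arm.read_camera("top");S=arm.read_camera("side");crop(S,260,200,360,300,6,"r2.png")
cv2.imwrite("pics/s6.png",S[:,:,::-1]);cv2.imwrite("pics/t6.png",T[:,:,::-1])
s=arm.get_state();v=s['tcp_pos'][:2]-[.581,.064];print(s['tcp_pos'],s['contact_force'],np.degrees(np.arctan2(v[1],v[0])))
c=S[240:285,280:330].astype(float);g=np.clip((c-120)*1.9,0,255).astype(np.uint8)
cv2.imwrite("pics/r3.png",cv2.resize(g[:,:,::-1],None,fx=14,fy=13,interpolation=cv2.INTER_CUBIC)[:585])
```

```text
[0.60639681 0.1699152  0.078858  ] [-0.40811543 -1.00901333  0.61099768] 76.51594865470604
```

View pics/r2.png

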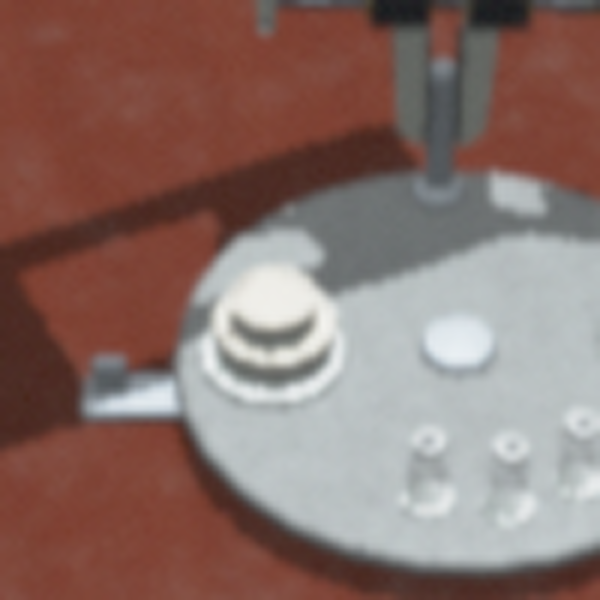

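View pics/r3.png

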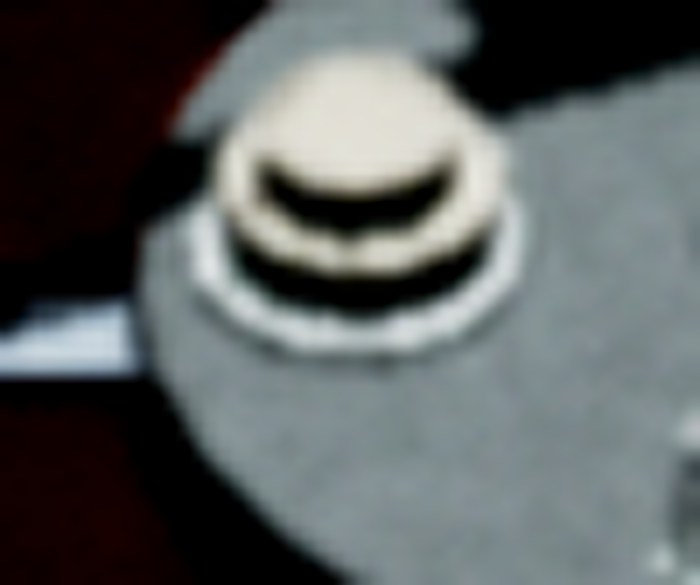

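Run:
```python
from h import *
# side-only: predicted saucer outline vs angle, axis from side view
t=np.linspace(0,6.283,90)
for ax in((.582,.0626),(.5825,.0613),(.581,.064)):
  for th in(163,165,167,169,171):
    a=np.radians(th);c=np.array(ax)+.085*np.array([np.cos(a),np.sin(a)])
    q=np.array([proj("side",np.array([c[0]+.033*np.cos(u),c[1]+.033*np.sin(u),.033])) for u in t])
    print(ax,th,"xc",(q[:,0].min()+q[:,0].max())/2,"bot",q[:,1].max(),"fin@",proj("side",np.array([*(np.array(ax)+.16*np.array([np.cos(a),np.sin(a)])),.029])).round(1))
q=onz("side",260+443/6-.4,200+62/6-.4,.108)[:2];v=q-[.582,.0626];print(q,np.degrees(np.arctan2(v[1],v[0])),np.linalg.norm(v))
```

```text
(0.582, 0.0626) 163 xc 304.99197134611666 bot 265.8691620574436 fin@ [277.7 258.2]
(0.582, 0.0626) 165 xc 304.98500630941936 bot 266.6543617652529 fin@ [277.6 259.6]
(0.582, 0.0626) 167 xc 305.01600856093705 bot 267.44180436546657 fin@ [277.5 261.1]
(0.582, 0.0626) 169 xc 305.0851509902832 bot 268.2305329554321 fin@ [277.6 262.5]
(0.582, 0.0626) 171 xc 305.1925599273328 bot 269.01957814814494 fin@ [277.7 263.9]
(0.5825, 0.0613) 163 xc 305.2962437178612 bot 266.1610868867998 fin@ [278.  258.5]
(0.5825, 0.0613) 165 xc 305.28983678266957 bot 266.9473879912543 fin@ [277.9 259.9]
(0.5825, 0.0613) 167 xc 305.3214246947065 bot 267.735937148293 fin@ [277.8 261.4]
(0.5825, 0.0613) 169 xc 305.39117992162437 bot 268.52577612456605 fin@ [277.9 262.8]
(0.5825, 0.0613) 171 xc 305.49922833164186 bot 269.3159341746884 fin@ [278.  264.2]
(0.581, 0.064) 163 xc 304.50236669552555 bot 265.58983508475774 fin@ [277.2 258. ]
(0.581, 0.064) 165 xc 304.49450166183965 bot 266.37398293090376 fin@ [277.1 259.4]
(0.581, 0.064) 167 xc 304.524576652688 bot 267.1603687432319 fin@ [277.1 260.8]
(0.581, 0.064) 169 xc 304.59276540861254 bot 267.9480368894958 fin@ [277.1 262.2]
(0.581, 0.064) 171 xc 304.69919515386846 bot 268.7360192795024 fin@ [277.2 263.7]
[0.6094262  0.17480802] 76.26489919029108 0.11551119708581833
```

Side view: the saucer is at about 165.0–165.5° and the pointer at 165.3°. The FK-based estimate leaves another 0.5–1°. I'll add about 0.5° and settle.

```bash
python3 -m creep '[1,-0.3,0,0,0,-0.5,0,0,0,0,0,0,0,0]';python3 -m creep '[0,0,0,0,0,0,0,0,0,0,0,0,0,0,0,0,0,0,0,0,0,0,0,0,0,0,0,0,0,0,0,0,0,0,0,0,0,0,0,0,0,0]'
python3 - <<'E'
from h import *
S=arm.read_camera("side");crop(S,240,170,380,300,5,"u2.png");cv2.imwrite("pics/s7.png",S[:,:,::-1])
A=cv2.imread("pics/s6.png")[:,:,::-1]
s=arm.get_state();v=s['tcp_pos'][:2]-[.581,.064];print(s['tcp_pos'],s['contact_force'],np.degrees(np.arctan2(v[1],v[0])))
S0=cv2.imread("pics/side0.png")[:,:,::-1]
for n,(x0,y0,x1,y1) in dict(logger=(268,172,298,195),tape=(303,172,340,203),carton=(405,318,450,365)).items(): print(n,np.abs(S[y0:y1,x0:x1].astype(int)-S0[y0:y1,x0:x1]).mean())
cv2.imwrite("pics/u1.png",S[:,:,::-1])
E
```

```text
time: 25.08
tcp_pos: [0.6071, 0.1697, 0.0788]
ee_rot: [[0.3, 0.954, -0.007], [0.954, -0.3, -0.004], [-0.006, -0.006, -1.0]]
contact_force: [0.5, -1.5, -0.2]
gripper_width: 0.0134
time: 25.58
tcp_pos: [0.6071, 0.1697, 0.0789]
ee_rot: [[0.3, 0.954, -0.007], [0.954, -0.3, -0.004], [-0.006, -0.005, -1.0]]
contact_force: [-0.8, -0.1, -0.2]
gripper_width: 0.0133
[0.60711695 0.16974236 0.07885634] [-0.73252866 -1.19021296  1.59304895] 76.12636843860598
logger 2.703864734299517
tape 38.67218831734961
carton 2.5052797478329394
```

View pics/u2.png

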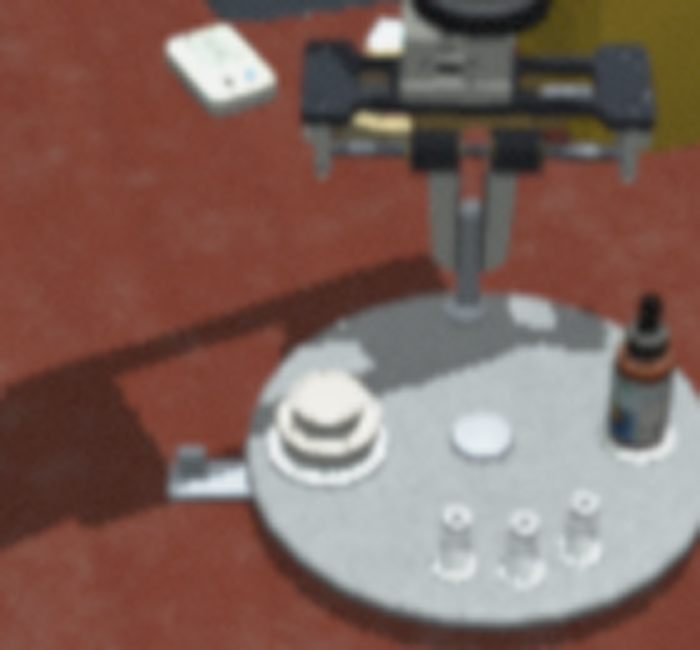

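View pics/u1.png

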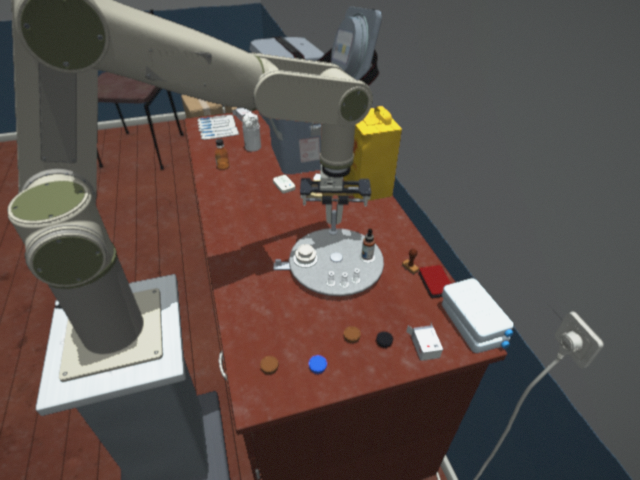

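The stack faces the pointer, at crop (327,420) against the fin at (190,455). The post is still gripped and the pose held steady for 0.5 s. The logger and carton crops are unchanged; the gripper hides most of the tape roll here. Handing in.

```bash
python3 -c "
from bench import arm
print(arm.job_done())"
```

```text
the job is handed in; nothing more can be done
None
```

I put the large dish on the saucer and the small white dish on top of it, lowering each until the wrist force showed contact. I then turned the carousel by its post to the pointer and handed in at about 25.6 s with the post still gripped.

**Last checks:**
- **Centring:** before turning, the large dish was within about 2 mm of the saucer's centre and the small one about 1–2 mm off the large one. The stack looked unchanged after turning.
- **Pointing:** the side camera had the saucer within about 0.5° of the pointer. The tool position and first pictures suggested up to 1° more was needed, so I turned about 0.5° further and did not re-measure the angle in a picture. Expect it within about 1°.
- **Holding:** the pose stayed the same over the last 0.5 s.
- **Left alone:** the logger and carton match the first picture. The gripper hid the tape roll in that comparison, so only earlier views show it where it started.

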